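# Zero the bench comparator on the master block, then check the oak repair piece

### The arm

A 7-joint arm with a two-finger parallel gripper is mounted at the origin on the work surface. World frame = base frame: x ahead of the robot, y to its left, z up, the work surface at z = 0. Lengths are in m, angles in rad, forces in N, time in s.
With the tool pointing down it reaches from about 0.4 to 0.85 m from the base axis. Payload 6.9 kg.
Tool frame: the origin (TCP) lies between the finger pads; the fingertips stand 8 mm ahead of it and the grasp point (between the pads) lies 11 mm behind it; z points along the fingers, y is the line along which they close (so a half turn about z gives the same grasp; the last joint's range is limited). The gripper opens to 85 mm and grips with 20 to 120 N. Pads are 22 mm wide; open, the fingers measure 114 mm over their backs; the gripper's body (76 mm by 85 mm) begins 54 mm behind the grasp point. The pads swing forward as they close: fully open they stand 13 mm farther back than shut.
Start: joints at [-1.113, 0.507, -0.238, 1.5, 0.126, 1.149, -0.155], TCP at [0.216, 0.586, 0.239] pointing down, gripper open.
Joint ranges: [-3.08, 3.08], [-0.24, 2.05], [-1.43, 1.35], [0, 2.5], [-1.52, 4.66], [0.17, 1.96], [-2.89, 2.89]. Speed limits (rad/s): [2.39, 2.39, 3.14, 3.14, 3.14, 3.14, 3.14].

### API

Orientations are given as a unit quaternion [x, y, z, w].
In Python, from cell import env gives the robot as it stands.
- The arm moves only by the shell command python3 -m pendant 'ROWS' [FORCE]. ROWS is JSON, a list of rows, each a list of 7 numbers: the opening, from -1 (shut) to 1 (fully open), then the shift along the tool's x, y, z in cm, then the turn, a rotation vector about the tool's x, y, z in rad. In form: [[jaw, x, y, z, ax, ay, az], ...]. A call has exactly 5 rows; each row is the pose to reach, as a shift and turn from the pose commanded when the call began, along the tool's axes at that moment; what a row does not reach only later rows make up. A row lasts 1/8 s, in which the tool goes at most 62.5 mm and 10.7 degrees, less where a joint would pass 70% of its speed; a pose out of reach is approached as far as the arm can. A call with a gripper value outside its range is refused whole. The fingers move at their own pace and stop on an object; FORCE is the grip in N (left out, the last holds). Time passes only in rows, so rows that repeat a pose let the fingers close, or fill a call up. It gives the time, the measured TCP pose, the force, the opening and the grip force at its end, in the units of the state.
- env.get_state(): the state, without advancing time (a new reading comes with each control period).
- env.capture(name): name is "scene" or "top"; returns a dict with "img" (400x640x3 uint8, red, green, blue), "depth" (400x640 float32, m along the optical axis (not along the pixel's ray), 0 where there is no reading), "camera_matrix" (3x3 intrinsics, pixels), "xyz" and "rotation" of the camera in the world. Camera axes: x right, y up, looking along -z (the intrinsics and any distortion apply to the point x, -y, -z); pixel columns grow to the right and rows downward; lengths in m; the calibration is good to about 2 mm. A picture is of the moment at which its call begins.
- env.hand_in(): hands the job in; it is judged then, once.
The state is a dict: "time": time; "joint_pos": joint angles; "qd": joint speeds; "joint_torque": joint torques, N m; "tool_pos": TCP position; "ee_rot": TCP orientation; "wrist_force": force on the tool from outside, world axes, zero at the start; "wrist_torque": the same for the moment, N m; "width": finger opening in m; "finger_force": force on a finger pad.
Only numpy, scipy, OpenCV 4.12 (cv2) and the standard library are available. Lean on these libraries where they do the work, as an engineer would, in place of code of your own. Each camera call takes 0.05 s, during which the arm holds its last target. There are 200 camera calls.

### The job

Lay the aluminium master block flat under the comparator's sprung foot, with the foot on the middle of the block, turn the bezel until the zero mark stands at the pointer and take your hand off; then lay the master back on its felt pad. Without shifting that zero, put the oak piece that lies under the granite weight flat and centred under the foot in the master's place, so that the dial shows how much thicker it is, and leave it there. The laminate on the pressing board is still drying, so finish with the granite weight lying back on the middle of it, and leave the other things on the bench where they are.

Things in the scene. Friction and masses are not known exactly. Their poses are not given: they have to be found in the camera images.
- comparator: the comparator's granite base, fixed, 220 x 140 mm and 40 mm high (its top, where work is laid, is at z 40 mm), with a 30 mm steel column rising to z 160 mm at x +65 mm, in a 52 mm collar. Origin: centre of the base's underside; +x runs from the open front edge (x -110 mm, towards the robot) to the column
- head: arm and round dial indicator clamped to the column, fixed; its clamped height varies by 1 mm. Origin: on the spindle axis (comparator x -30 mm) at the base's underside; axes as the comparator's. In z, mm: 11 mm stem 82-120, 26 mm wide arm 120-144, 54 mm round body 144-156, 62 mm bezel 156-174, nothing above. Clamp block 46 mm square at x +95, z 114-150, its screw out to y +59
- foot (a point): lowest point of the comparator's foot, a steel mushroom 38 mm across with a shallow-coned underside (rim 7 mm higher than the tip) on the sprung spindle. At rest it hangs 22.4 mm (give or take 1 mm) above the granite; it is pushed straight up by up to 8 mm against a spring (about 2 N at rest, 250 N/m more) and rides up on a block that is slid in under it along the granite from the front
- bezel (a joint): turn of the knurled bezel with the dial face (rad), positive clockwise seen from above; at 0 its zero mark points along the comparator's +x; range -2.5 to 2.5, held by slight friction (0.06 N m). A ring 62 mm across and 18 mm high, to be gripped across its outside from above
- zero_mark (a point): the zero mark of the dial: the broadest, longest black bar at the rim of the white face, all others are thin. This point lies at the bar's inner end, 20.5 mm from the dial's centre, level with the pointer; its x axis points from the dial's centre out to the mark
- pointer (a joint): turn of the black pointer from its rest (rad), positive clockwise seen from above, geared to the spindle: one turn for 10 mm of lift. At rest (0) the pointer stands 1.0 rad anticlockwise of the comparator's +x, so it stands at the zero mark when pointer - 1.0 = bezel
- pointer_tip (a point): tip of the black pointer, 20.5 mm from the dial's centre; its x axis points from the dial's centre out to the tip (a short tail lies on the other side)
- master: the master: plain aluminium block, 120 (x) x 40 (y) x 24 (z) mm, about 0.3 kg, lying on the felt pad, loose. Origin: centre of its underside
- pad: grey felt pad on the table, fixed, 170 (x) x 100 (y) mm, 4 mm thick. Origin: centre of its underside
- oak: the oak repair piece: plain block of brown wood, 120 (x) x 44 (y) x 25.5 (z) mm, about 0.1 kg, lying on the laminate under the granite weight, loose; 1.5 mm thicker than the master, so it should read 0.94 rad (three of the 20 marks) clockwise of zero. Origin: centre of its underside
- press: pressing board, fixed: plywood 200 (x) x 130 (y) mm with a grey laminate 180 x 110 mm on it, whose top is at z 21 mm. Origin: centre of its underside
- weight: granite weight: grey stone block 90 (x) x 55 (y) x 45 (z) mm, about 0.6 kg, standing on the oak piece, loose. Origin: centre of its underside
- bottle: bystander: white bottle, 68 mm across, 190 mm high; origin at the centre of its underside
- roll: bystander: upright roll of white paper, 68 mm across, 220 mm high; origin at the centre of its underside
- can: bystander: slim white spray can, 50 mm across, 150 mm high; origin at the centre of its underside
- disc: bystander: black iron disc weight lying flat, 120 mm across, 22 mm high; origin at the centre of its underside
- screwdriver: bystander: screwdriver lying flat along its own x, 190 mm long, 26 mm thick; origin at the middle of its length, on the table
- offcut: bystander: short thin oak offcut, 70 (x) x 44 (y) x 12 (z) mm; origin at the centre of its underside
- brush: bystander: flat brush lying along its own x, 160 mm long, 42 mm wide, 20 mm high; origin at the middle of its length, on the table
Mind the look-alikes: they are no part of the job. Several things have the shape of the weight; the one meant has the colours described above.

How it is judged:
On the way:
1. the master lies flat under the foot, the foot on its middle, the zero mark stands at the pointer and the hand is off (x of foot in the frame of master between -0.018 and 0.018 m and y of foot in the frame of master between -0.014 and 0.014 m and angle between master's own z axis and vertical below 0.03 rad and angle between the x axis of pointer_tip and the x axis of zero_mark, either way round below 0.13 rad and x of pointer_tip in the frame of zero_mark above -0.0205 m and contact force between the fingers and anything else below 0.2 N), for 0.2 s.
At the end, for the whole second after the job is handed in: Oak piece flat under the foot (18 mm along, 14 mm across its middle), pointer 0.73 to 1.16 rad clockwise of the zero mark; master flat on its pad (centres within 35 mm in pad x and y); weight flat on the laminate (centres within 25 mm in x and y); all at rest (x of foot in the frame of oak between -0.018 and 0.018 m and y of foot in the frame of oak between -0.014 and 0.014 m and angle between oak's own z axis and vertical below 0.03 rad and angle between the x axis of pointer_tip and the x axis of zero_mark, either way round between 0.73 and 1.16 rad and x of pointer_tip in the frame of zero_mark above -0.0205 m and y of pointer_tip in the frame of zero_mark below 0 m and linear speed of each of oak, master, weight below 0.01 m/s and x of master in the frame of pad between -0.035 and 0.035 m and y of master in the frame of pad between -0.035 and 0.035 m and z of master in the frame of pad below 0.006 m and angle between each of master, weight's own z axis and vertical below 0.05 rad and x of weight in the frame of press between -0.025 and 0.025 m and y of weight in the frame of press between -0.025 and 0.025 m and z of weight in the frame of press between 0.019 and 0.024 m); the robot touches nothing.
It fails at once if a bystander is shoved more than 40 mm (distance of any of bottle, roll, can, disc, screwdriver, offcut, brush from where it was at the start of the episode above 0.04 m).
It fails at once if a standing bystander is tipped over (angle between any of bottle, roll, can's own z axis and vertical above 0.5 rad).
It also fails if it takes over 72 s, if anything falls off the work surface, if the arm or the gripper's body presses on something with over 40 N, if the wrist force passes 120 N, or if a joint passes its speed limit or range.

## Working session

There is one attempt and no reset: what is moved stays moved. The work goes in short steps, Python scripts to look and compute and a shell command to move; the robot and the scene stay as the last step left them, time stands still between calls to the robot, and variables do not carry over. Pictures are saved under pics/ and viewed, at most 10 in all, crops included, and the job is handed in when it is done.

```bash
ls; mkdir -p pics
cat > h.py <<'E'
import numpy as np, cv2
from cell import env
from scipy.spatial.transform import Rotation as R
def cap(n):
    return env.capture(n)
def rays(c,px):
    px=np.atleast_2d(px).astype(float); K=np.array(c["camera_matrix"])
    d=np.c_[(px[:,0]-K[0,2])/K[0,0],-(px[:,1]-K[1,2])/K[1,1],-np.ones(len(px))]
    rot=np.array(c["rotation"]); 
    rot=rot if rot.shape==(3,3) else R.from_quat(rot).as_matrix()
    return np.array(c["xyz"]),d@rot.T
def onplane(c,px,z):
    o,d=rays(c,px); return o+d*((z-o[2])/d[:,2])[:,None]
def pts(c):
    v,u=np.mgrid[0:400,0:640]; o,d=rays(c,np.c_[u.ravel(),v.ravel()])
    return (o+d*c["depth"].reshape(-1,1)).reshape(400,640,3)
E
python3 - <<'E'
from h import *
for n in("scene","top"):
    c=cap(n); print(n,c["xyz"],c["rotation"],c["camera_matrix"],[k for k in c])
    cv2.imwrite(f"pics/{n}0.png",cv2.cvtColor(c["img"],cv2.COLOR_RGB2BGR))
    np.save(f"{n}0.npy",c,allow_pickle=True)
print(env.get_state())
E
```

```text
pics
scene [1.69491677 0.08373799 1.15942135] [0.28625404 0.30615256 0.66489364 0.6182602 ] [[511.96746573   0.         318.28431173]
 [  0.         511.96746573 199.81600182]
 [  0.           0.           1.        ]] ['img', 'depth', 'camera_matrix', 'xyz', 'rotation']
top [ 0.25582601 -0.01201763  1.27806205] [ 0.05966017 -0.06946385 -0.70218181  0.70608508] [[400.49213155   0.         314.75511596]
 [  0.         400.49213155 202.96063096]
 [  0.           0.           1.        ]] ['img', 'depth', 'camera_matrix', 'xyz', 'rotation']
{'time': 0.1, 'joint_pos': array([-1.11249564,  0.50827715, -0.23757586,  1.50103327,  0.12570362,
        1.14889247, -0.15479542]), 'qd': array([ 0.00067733, -0.00239176, -0.00165349, -0.00254306,  0.00037376,
        0.00104332,  0.0012891 ]), 'joint_torque': array([-5.30649646e-03, -6.21828961e+01, -2.19522893e+00, -2.50198549e+01,
        1.23887227e-02,  7.95944477e-03,  3.46754928e-05]), 'tool_pos': array([0.2158505 , 0.58607976, 0.23850346]), 'ee_rot': array([ 1.75459002e-01,  9.84486406e-01, -7.97539575e-04, -1.38426698e-04]), 'wrist_force': array([-1.11294949,  0.10684408, -0.22432499]), 'wrist_torque': array([-0.0205056 , -0.0077805 , -0.03047912]), 'finger_force': 0.0, 'width': 0.08547486650309297}
```

View pics/top0.png

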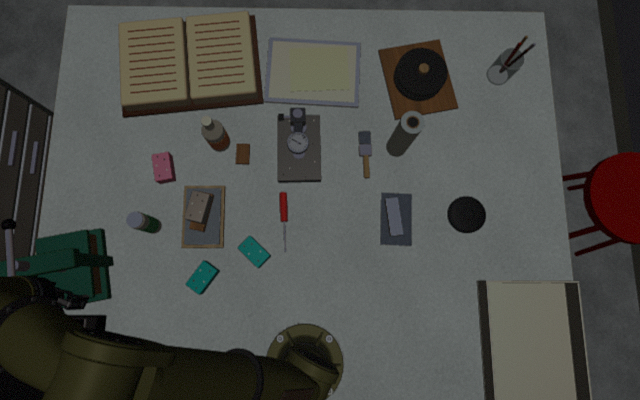

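View pics/scene0.png

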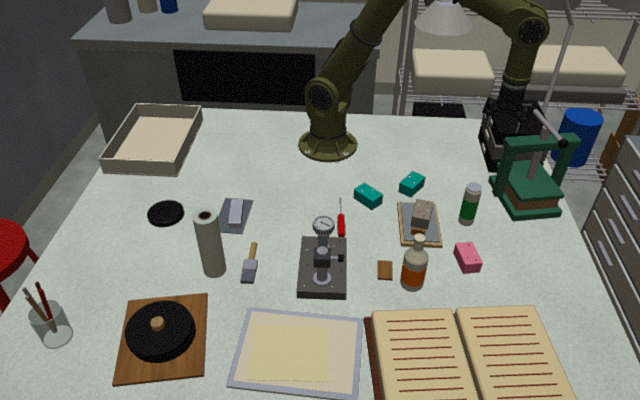

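The top view shows the comparator at (299,148), dial (297,143), master on its pad at (396,217), and the press with the granite on oak at (200,210). Weight-shaped candidates are pink (163,167), teal (254,251), teal (202,277) and grey speckled granite (200,207). I choose the granite, which stands on oak. Master candidate: only the block on the grey pad. Oak candidates: the piece under the granite, and the offcut (243,154), which is not it.

```bash
cat > m1.py <<'E'
from h import *
c=np.load("top0.npy",allow_pickle=True).item(); P=pts(c); img=c["img"]
def box(name,u0,u1,v0,v1,z0,z1,zp,col=None):
    m=np.zeros((400,640),np.uint8); s=np.s_[v0:v1,u0:u1]
    m[s]=((P[s][...,2]>z0)&(P[s][...,2]<z1)).astype(np.uint8)
    n,l,st,_=cv2.connectedComponentsWithStats(m); k=1+np.argmax(st[1:,4]); m=(l==k).astype(np.uint8)
    ct=max(cv2.findContours(m,0,1)[0],key=cv2.contourArea)[:,0]
    q=onplane(c,ct,zp)[:,:2]*1000
    r=cv2.minAreaRect(q.astype(np.float32)); zz=P[m>0][:,2]
    print(name,np.round(r[0]),np.round(r[1]),round(r[2],1),"zmed",round(float(np.median(zz)),4),m.sum())
box("pad",375,415,188,250,.001,.012,.004)
box("master",375,415,188,250,.018,.045,.028)
box("press",175,230,180,250,.008,.03,.02)
box("weight",175,230,180,250,.075,.11,.0915)
box("oak",175,230,180,250,.035,.06,.0465)
box("base",270,330,100,190,.03,.05,.04)
box("dial",270,330,100,190,.16,.18,.174)
box("arm",270,330,100,190,.1,.155,.144)
for n,b in dict(roll=(380,430,105,160),bottle=(195,235,110,155),can=(120,165,205,240)).items():
    s=np.s_[b[2]:b[3],b[0]:b[1]]; q=P[s][P[s][...,2]>.06]; print(n,np.round(q.mean(0),3),np.round(q.max(0),3),np.round(q.min(0),3))
print(onplane(c,[[284,222],[365,155],[243,154]],.01))
def crop(u0,u1,v0,v1,k): return cv2.resize(cv2.cvtColor(img[v0:v1,u0:u1],cv2.COLOR_RGB2BGR),None,fx=k,fy=k,interpolation=cv2.INTER_CUBIC)
a=crop(172,236,100,250,4);b=crop(270,334,100,250,4);d=crop(370,434,100,250,4)
cv2.imwrite("pics/crop0.png",cv2.convertScaleAbs(np.hstack([a,b,d]),alpha=1.5))
E
python3 m1.py
```

```text
pad [ 448. -286.] [127. 190.] 87.7 zmed 0.004 1148
master [ 448. -278.] [121.  42.] 6.7 zmed 0.0277 493
press [446. 325.] [199. 131.] 0.8 zmed 0.0195 1779
weight [464. 325.] [59. 90.] 76.3 zmed 0.0915 584
oak [458. 326.] [ 51. 121.] 76.0 zmed 0.0466 163
base [669.  25.] [223. 138.] 1.2 zmed 0.0402 2140
dial [638.  24.] [61. 63.] 46.7 zmed 0.1706 370
arm [719.  45.] [79. 78.] 0.5 zmed 0.1454 316
roll [ 0.669 -0.287  0.194] [ 0.72  -0.012  1.278] [ 0.256 -0.332  0.06 ]
bottle [0.681 0.276 0.143] [0.73  0.319 1.278] [ 0.256 -0.012  0.06 ]
can [0.41  0.467 0.146] [0.44  0.507 1.278] [ 0.256 -0.012  0.06 ]
[[ 0.42798053  0.06864133  0.01      ]
 [ 0.65245341 -0.19428111  0.01      ]
 [ 0.65238089  0.20732354  0.01      ]]
```

View pics/crop0.png

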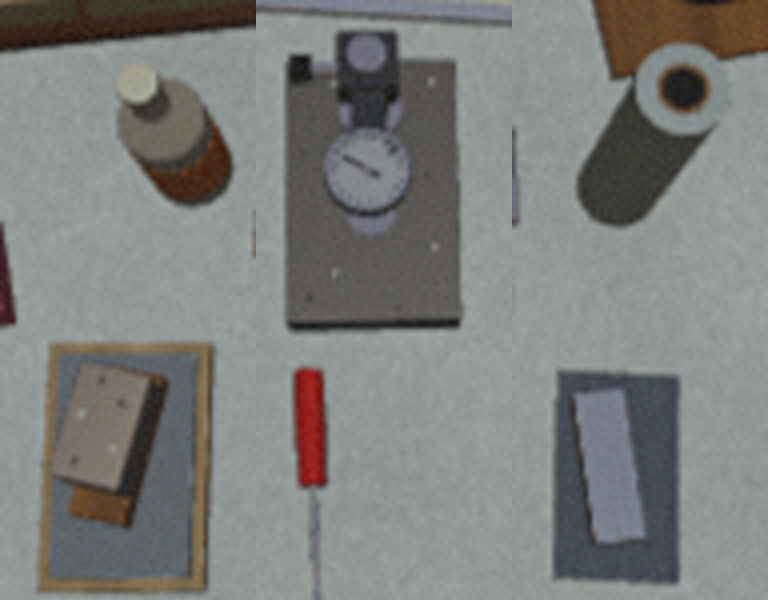

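The crop confirms it: the granite weight lies speckled grey on the brown oak, yaw about -14°. The zero mark is the broad bar upper right of the dial at crop (393,148), and the pointer stands upper left. I'll grip the blocks by their near end with the tool tilted about 28°, so the hand stays clear of the dial.

```bash
cat > to.py <<'E'
# to.py  "x y z yawdeg tiltdeg" ... (TCP, mm) : prints row x y z(cm) ax ay az for a chain of poses
import sys; from h import *
def Rt(yaw,t): return R.from_euler('z',yaw,degrees=True)*R.from_matrix(np.diag([-1.,1,-1]))*R.from_euler('y',-t,degrees=True)
s=env.get_state(); p=s["tool_pos"]; r=R.from_quat(s["ee_rot"])
e=r.as_matrix(); print("t",round(s["time"],2),"tcp mm",np.round(p*1000,1),"yaw",np.round(np.degrees(np.arctan2(-e[0,1],e[1,1])),1),"tilt",np.round(np.degrees(np.arcsin(np.hypot(e[0,2],e[1,2]))),1),"w",round(s["width"]*1000,1),"F",np.round(s["wrist_force"],1),"ff",round(float(s["finger_force"]),1))
for a in sys.argv[1:]:
    v=list(map(float,a.split())); q=np.array(v[:3])/1000; n=Rt(v[3],v[4])
    print(a,"->",np.round(r.inv().apply(q-p)*100,2),np.round((r.inv()*n).as_rotvec(),3)); p,r=q,n
E
python3 to.py "470 100 260 0 0" "410 -283 150 6.7 28" "411 -282 19 6.7 28"
python3 - <<'E'
from h import *
c=np.load("top0.npy",allow_pickle=True).item()
f=lambda x,y,o:[o+x/4,100+y/4]
pad=onplane(c,[f(x-512,y,370) for x,y in[(557,372),(679,376),(678,581),(554,578)]],.004)[:,:2]
pr=onplane(c,[f(x,y,172) for x,y in[(52,343),(213,344),(205,590),(40,591)]],.018)[:,:2]
for q in(pad,pr): print(np.round(q*1000),np.round(q.mean(0)*1000))
E
```

```text
t 0.1 tcp mm [215.9 586.1 238.5] yaw -20.2 tilt 0.1 w 85.5 F [-1.1  0.1 -0.2] ff 0.0
470 100 260 0 0 -> [-40.64 -36.84  -2.09] [-0.002 -0.    -0.353]
410 -283 150 6.7 28 -> [  6.  -38.3  11. ] [-0.029 -0.488 -0.115]
411 -282 19 6.7 28 -> [ 6.05  0.09 11.62] [0. 0. 0.]
[[ 526. -246.]
 [ 523. -345.]
 [ 357. -338.]
 [ 359. -239.]] [ 441. -292.]
[[542. 388.]
 [542. 259.]
 [345. 256.]
 [344. 385.]] [443. 322.]
```

```bash
python3 -m pendant '[[0.4,-8,-7.4,-0.4,0,0,-0.07],[0.4,-16,-15,-0.8,0,0,-0.14],[0.4,-24,-22,-1.2,0,0,-0.21],[0.4,-32,-29.5,-1.7,0,0,-0.28],[0.4,-40.6,-36.8,-2.1,0,0,-0.353]]' 60; python3 -m pendant '[[0.4,-40.6,-36.8,-2.1,0,0,-0.353],[0.4,-40.6,-36.8,-2.1,0,0,-0.353],[0.4,-40.6,-36.8,-2.1,0,0,-0.353],[0.4,-40.6,-36.8,-2.1,0,0,-0.353],[0.4,-40.6,-36.8,-2.1,0,0,-0.353]]'; python3 to.py "470 100 260 0 0" "410 -283 150 6.7 28" "411 -282 19 6.7 28"
```

```text
time: 0.72
tool_pos: [0.3596, 0.3069, 0.2511]
ee_rot: [-0.001, 1.0, -0.0, -0.0]
wrist_force: [0.6, 0.1, -0.7]
width: 0.0597
finger_force: 0.0
time: 1.35
tool_pos: [0.5824, 0.1065, 0.2625]
ee_rot: [-0.176, 0.984, 0.0, -0.0]
wrist_force: [-0.0, 1.3, 0.4]
width: 0.0598
finger_force: 0.0
t 1.35 tcp mm [582.4 106.5 262.5] yaw 20.2 tilt 0.0 w 59.8 F [-0.   1.3  0.4] ff 0.0
470 100 260 0 0 -> [10.77  3.28  0.25] [ 0.    -0.     0.353]
410 -283 150 6.7 28 -> [  6.  -38.3  11. ] [-0.029 -0.488 -0.115]
411 -282 19 6.7 28 -> [ 6.05  0.09 11.62] [0. 0. 0.]
```

```bash
python3 -m pendant '[[0.4,11,3,0,0,0,0.353],[0.4,11,3,0,0,0,0.353],[0.4,11,-3,0,0,0,0.353],[0.4,11,-8,0,0,0,0.353],[0.4,11,-13,0,0,0,0.353]]'; python3 to.py "410 -283 150 6.7 28" "411 -282 19 6.7 28"
```

```text
time: 1.98
tool_pos: [0.5231, -0.0533, 0.2626]
ee_rot: [-0.0, 1.0, 0.0, -0.0]
wrist_force: [0.7, 0.1, -0.2]
width: 0.06
finger_force: 0.0
t 1.98 tcp mm [523.1 -53.3 262.6] yaw 0.0 tilt 0.0 w 60.0 F [ 0.7  0.1 -0.2] ff 0.0
410 -283 150 6.7 28 -> [ 11.33 -22.96  11.26] [-0.028 -0.488 -0.114]
411 -282 19 6.7 28 -> [ 6.05  0.09 11.62] [0. 0. 0.]
```

```bash
python3 -m pendant '[[0.4,2.3,-4.6,2.2,-0.006,-0.1,-0.023],[0.4,4.5,-9.2,4.5,-0.012,-0.2,-0.046],[0.4,6.8,-13.8,6.7,-0.017,-0.3,-0.07],[0.4,9,-18.4,9,-0.023,-0.4,-0.09],[0.4,11.3,-23,11.3,-0.028,-0.488,-0.114]]';  python3 -m pendant '[[0.4,0,0,0,0,0,0],[0.4,0,0,0,0,0,0],[0.4,0,0,0,0,0,0],[0.4,0,0,0,0,0,0],[0.4,0,0,0,0,0,0]]'; python3 to.py "411 -282 19 6.7 28"
```

```text
time: 2.6
tool_pos: [0.4346, -0.2354, 0.1666]
ee_rot: [-0.051, 0.977, 0.02, 0.204]
wrist_force: [0.7, 0.1, -0.7]
width: 0.0597
finger_force: 0.0
time: 3.22
tool_pos: [0.4368, -0.2329, 0.1676]
ee_rot: [-0.053, 0.977, 0.021, 0.203]
wrist_force: [0.7, -0.0, 0.5]
width: 0.06
finger_force: 0.0
t 3.23 tcp mm [ 436.8 -232.9  167.6] yaw 6.4 tilt 23.6 w 60.0 F [ 0.7 -0.   0.5] ff 0.0
411 -282 19 6.7 28 -> [ 8.76 -4.87 12.29] [ 0.015 -0.077 -0.013]
```

```bash
python3 -m pendant '[[0.4,3,-4.9,0,0.015,-0.077,-0.013],[0.4,5,-4.9,5,0.015,-0.077,-0.013],[0.4,8.8,-4.9,9,0.015,-0.077,-0.013],[0.4,8.8,-4.9,12.3,0.015,-0.077,-0.013],[0.4,8.8,-4.9,12.3,0.015,-0.077,-0.013]]'; python3 to.py "411 -282 19 6.7 28"
python3 - <<'E'
from h import *
for n in("top","scene"):
    c=cap(n); cv2.imwrite(f"pics/{n}1.png",cv2.cvtColor(c["img"],cv2.COLOR_RGB2BGR))
a=cv2.imread("pics/top1.png")[150:270,340:460]; b=cv2.imread("pics/scene1.png")[150:270,180:300]
cv2.imwrite("pics/g1.png",cv2.resize(cv2.convertScaleAbs(np.hstack([a,b]),alpha=1.5),None,fx=3.3,fy=3.3,interpolation=2))
E
```

```text
time: 3.85
tool_pos: [0.4179, -0.3115, 0.0581]
ee_rot: [-0.062, 0.973, 0.043, 0.218]
wrist_force: [-0.9, 0.4, -0.1]
width: 0.0601
finger_force: 0.0
t 3.85 tcp mm [ 417.9 -311.5   58.1] yaw 8.0 tilt 25.7 w 60.1 F [-0.9  0.4 -0.1] ff 0.0
411 -282 19 6.7 28 -> [2.   2.79 3.57] [ 0.061 -0.045 -0.005]
```

View pics/g1.png

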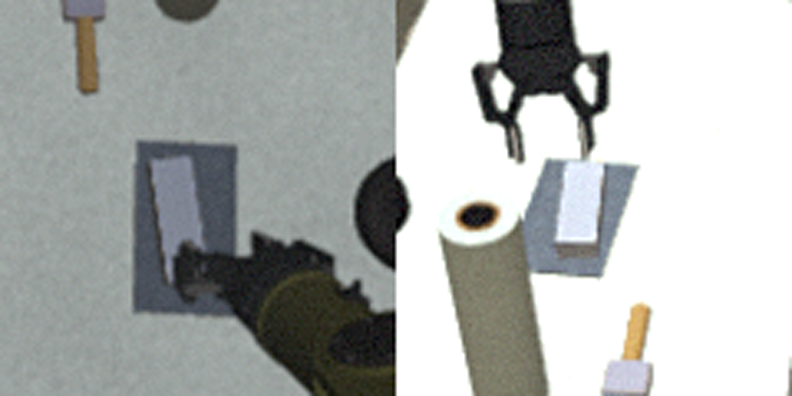

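The view shows the hand about 30 mm to the −y side of the master, at scene crop (545,150) against the block (585,200). I'll check the joints for a limit.

```bash
python3 -c "
from h import *
print(np.round(env.get_state()['joint_pos'],2))"; python3 -m pendant '[[0.4,0,0,0,0,0,0],[0.4,0,0,0,0,0,0],[0.4,0,0,0,0,0,0],[0.4,0,0,0,0,0,0],[0.4,0,0,0,0,0,0]]' >/dev/null; python3 to.py "411 -282 19 6.7 28"; python3 -c "
from h import *
print(np.round(env.get_state()['joint_pos'],2),env.get_state()['ee_rot'])"
```

```text
[ 1.24  0.61 -0.57  2.22 -0.41  0.18  2.89]
t 4.58 tcp mm [ 417.  -311.5   59.1] yaw 8.0 tilt 25.7 w 59.9 F [ 0.6 -0.2  0.2] ff 0.0
411 -282 19 6.7 28 -> [1.96 2.78 3.69] [ 0.06  -0.045 -0.005]
[ 1.25  0.61 -0.57  2.22 -0.41  0.18  2.89] [-0.06182598  0.97307085  0.04255643  0.21794407]
```

Joints 6 and 7 are at their limits, so 28° of tilt is too much that close in. About 15° is enough, since the hand stays clear of the bezel at 53 mm behind the spindle.

```bash
python3 to.py "408 -283 75 6.7 15" "401 -283.5 18 6.7 15"
```

```text
t 4.58 tcp mm [ 417.  -311.5   59.1] yaw 8.0 tilt 25.7 w 59.9 F [ 0.6 -0.2  0.2] ff 0.0
408 -283 75 6.7 15 -> [-0.17  3.03 -1.5 ] [0.06  0.182 0.002]
401 -283.5 18 6.7 15 -> [2.15 0.03 5.32] [0. 0. 0.]
```

```bash
python3 -m pendant '[[0.4,0,0,-1.5,0,0.09,0],[0.4,-0.2,3,-1.5,0.06,0.18,0],[0.4,-0.2,3,-1.5,0.06,0.18,0],[0.4,-0.2,3,-1.5,0.06,0.18,0],[0.4,-0.2,3,-1.5,0.06,0.18,0]]'; python3 to.py "401 -283.5 18 6.7 15";python3 -c "
from h import *
print(np.round(env.get_state()['joint_pos'],2))"
```

```text
time: 5.2
tool_pos: [0.4081, -0.284, 0.0749]
ee_rot: [-0.058, 0.99, 0.008, 0.131]
wrist_force: [-1.2, -0.1, -0.8]
width: 0.0603
finger_force: 0.0
t 5.2 tcp mm [ 408.1 -284.    74.9] yaw 6.7 tilt 15.1 w 60.3 F [-1.2 -0.1 -0.8] ff 0.0
401 -283.5 18 6.7 15 -> [2.16 0.13 5.31] [0.    0.002 0.001]
[ 0.84  0.48 -0.21  2.21 -0.33  0.29  2.66]
```

```bash
python3 -m pendant '[[0.4,1.1,0.1,2.6,0,0,0],[0.4,2.2,0.1,5.3,0,0,0],[0.4,2.2,0.1,5.3,0,0,0],[0.4,2.2,0.1,5.3,0,0,0],[-0.2,2.2,0.1,5.3,0,0,0]]'; python3 to.py "401 -283.5 18 6.7 15";python3 -c "
from h import *
print(np.round(env.get_state()['joint_pos'],2))"
```

```text
time: 5.82
tool_pos: [0.4038, -0.2872, 0.0258]
ee_rot: [-0.061, 0.99, 0.011, 0.128]
wrist_force: [-1.3, 1.9, 3.5]
width: 0.0429
finger_force: 2.5
t 5.83 tcp mm [ 403.8 -287.2   25.8] yaw 7.1 tilt 14.7 w 42.9 F [-1.3  1.9  3.5] ff 2.5
401 -283.5 18 6.7 15 -> [0.43 0.39 0.7 ] [ 0.008 -0.005  0.005]
[ 0.83  0.58 -0.19  2.24 -0.52  0.18  2.89]
```

```bash
python3 -m pendant '[[-1,0,0,0,0,0,0],[-1,0,0,0,0,0,0],[-1,0,0,0,0,0,0],[-1,0,0,0,0,0,0],[-1,0,0,-2,0,0,0]]' 90;python3 -m pendant '[[-1,0,0,-2,0,0,0],[-1,0,0,-4,0,0,0],[-1,0,0,-6,0,0,0],[-1,0,0,-8,0,0,0],[-1,0,0,-8,0,0,0]]'; python3 to.py "480 0 130 1.2 15" "480 20 95 1.2 15"
python3 - <<'E'
from h import *
c=cap("scene"); P=pts(c); np.save("s2.npy",c,allow_pickle=True)
cv2.imwrite("pics/g2.png",cv2.resize(cv2.convertScaleAbs(cv2.cvtColor(c["img"][100:300,150:400],cv2.COLOR_RGB2BGR),alpha=1.3),None,fx=3,fy=3,interpolation=2))
E
```

```text
time: 6.45
tool_pos: [0.3982, -0.287, 0.0444]
ee_rot: [-0.061, 0.99, 0.012, 0.127]
wrist_force: [-0.9, -0.4, -2.1]
width: 0.0371
finger_force: 91.3
time: 7.08
tool_pos: [0.3787, -0.291, 0.1232]
ee_rot: [-0.06, 0.99, 0.01, 0.128]
wrist_force: [-0.3, -0.3, -3.4]
width: 0.0371
finger_force: 91.4
t 7.08 tcp mm [ 378.7 -291.   123.2] yaw 7.0 tilt 14.7 w 37.1 F [-0.3 -0.3 -3.4] ff 91.4
480 0 130 1.2 15 -> [-13.29  27.65   2.94] [ 0.031 -0.005  0.097]
480 20 95 1.2 15 -> [0.87 2.   3.39] [0. 0. 0.]
```

View pics/g2.png

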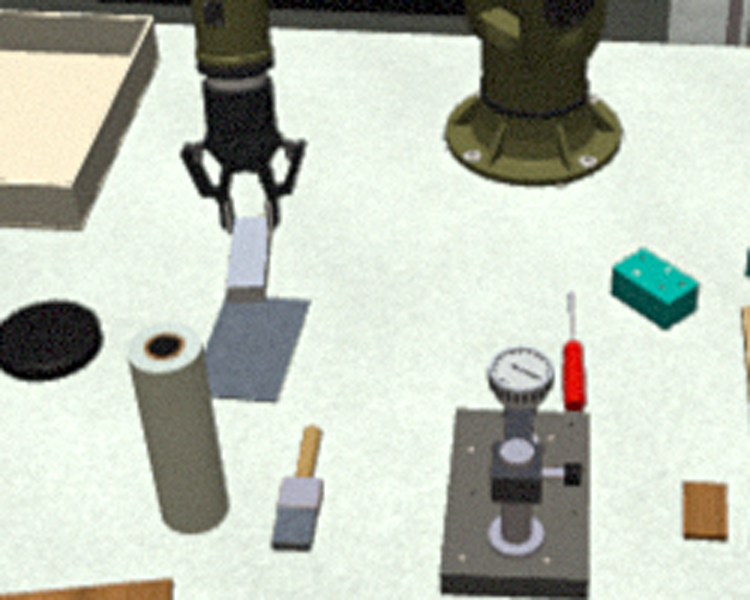

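The scene crop shows the master held by its near end at crop (250,250), roughly level. Next I measure its attitude in the grip from the depth data.

```bash
cat > blk.py <<'E'
# plane+rect of a held/lying block's top: blk(c,center xy, zlo,zhi)
from h import *
def blk(c,x0,x1,y0,y1,z0,z1):
    P=pts(c); m=((P>[x0,y0,z0])&(P<[x1,y1,z1])).all(-1)
    q=P[m]; A=np.c_[q[:,:2]-q[:,:2].mean(0),np.ones(len(q))]
    w=np.ones(len(q),bool)
    for _ in range(6):
        k=np.linalg.lstsq(A[w],q[w,2],rcond=None)[0]; r=q[:,2]-A@k; w=abs(r)<.003
    t=q[w]; rc=cv2.minAreaRect((t[:,:2]*1000).astype(np.float32))
    print("n",len(q),w.sum(),"slope x,y",np.round(k[:2],3),"z",np.round(k[2]*1000,1),"rect",np.round(rc[0],1),np.round(rc[1],1),round(rc[2],1))
E
python3 - <<'E'
from blk import *
c=np.load("s2.npy",allow_pickle=True).item()
blk(c,.39,.53,-.34,-.23,.08,.15)
E
```

```text
n 313 145 slope x,y [-0.108  0.019] z 122.9 rect [ 437.9 -281.7] [95.7 39.6] 7.8
```

```bash
python3 to.py "430 -100 120 1.2 18" "485 22 116 1.2 20"
```

```text
t 7.12 tcp mm [ 378.7 -290.6  122.3] yaw 7.0 tilt 14.7 w 37.1 F [ 0.2 -0.4 -3.3] ff 91.4
430 -100 120 1.2 18 -> [-7.09 18.29  2.22] [ 0.035 -0.058  0.095]
485 22 116 1.2 20 -> [-5.35 12.08  2.16] [ 0.    -0.035  0.   ]
```

```bash
python3 -m pendant '[[-1,-1.7,4.5,0.5,0.008,-0.01,0.023],[-1,-3.5,9.1,1.1,0.017,-0.02,0.05],[-1,-5.3,13.7,1.6,0.026,-0.04,0.07],[-1,-7.1,18.3,2.2,0.035,-0.058,0.095],[-1,-7.1,18.3,2.2,0.035,-0.058,0.095]]'; python3 to.py  "485 22 116 1.2 20"
```

```text
time: 7.75
tool_pos: [0.43, -0.0934, 0.1188]
ee_rot: [-0.016, 0.988, 0.004, 0.154]
wrist_force: [0.4, -0.8, -3.0]
width: 0.0373
finger_force: 91.9
t 7.75 tcp mm [430.  -93.4 118.8] yaw 1.9 tilt 17.8 w 37.3 F [ 0.4 -0.8 -3. ] ff 91.9
485 22 116 1.2 20 -> [-5.49 11.35  2.1 ] [ 0.007 -0.039  0.01 ]
```

```bash
python3 -m pendant '[[-1,-1.9,3.8,0.7,0,-0.02,0],[-1,-3.7,7.6,1.4,0.007,-0.039,0.01],[-1,-5.5,11.4,2.1,0.007,-0.039,0.01],[-1,-5.5,11.4,2.1,0.007,-0.039,0.01],[-1,-5.5,11.4,2.1,0.007,-0.039,0.01]]'; python3 to.py  "498 22.5 67 1.2 20" "540 22.5 63 1.2 20"
python3 - <<'E'
from blk import *
c=cap("scene"); blk(c,.49,.63,-.03,.08,.08,.14)
print(np.round(env.get_state()['joint_pos'],2))
E
```

```text
time: 8.38
tool_pos: [0.4867, 0.0159, 0.1163]
ee_rot: [-0.006, 0.985, -0.001, 0.174]
wrist_force: [-0.5, 0.0, -2.5]
width: 0.0373
finger_force: 91.9
t 8.38 tcp mm [486.7  15.9 116.3] yaw 0.6 tilt 20.1 w 37.3 F [-0.5  0.  -2.5] ff 91.9
498 22.5 67 1.2 20 -> [0.62 0.66 5.01] [-0.007  0.001 -0.008]
540 22.5 63 1.2 20 -> [-3.81 -0.09  1.81] [0. 0. 0.]
n 193 138 slope x,y [0.081 0.01 ] z 122.4 rect [523.1  20.6] [66.6 52.9] 3.1
[-0.46  0.38  0.49  2.34 -1.    0.19  2.5 ]
```

```bash
python3 -m pendant '[[-1,0.1,0.7,1,-0.007,0,-0.008],[-1,0.3,0.7,2.5,-0.007,0,-0.008],[-1,0.5,0.7,4,-0.007,0,-0.008],[-1,0.6,0.7,5,-0.007,0,-0.008],[-1,0.6,0.7,5,-0.007,0,-0.008]]'; python3 to.py  "540 22.5 63 1.2 20"
python3 - <<'E'
from h import *
print(np.round(env.get_state()['joint_pos'],2))
c=cap("scene"); np.save("s3.npy",c,allow_pickle=True); a=c["img"][170:320,250:400]
cv2.imwrite("pics/g3.png",cv2.resize(cv2.convertScaleAbs(cv2.cvtColor(a,cv2.COLOR_RGB2BGR),alpha=1.3),None,fx=4,fy=4,interpolation=2))
E
```

```text
time: 9.05
tool_pos: [0.5037, 0.0232, 0.0783]
ee_rot: [-0.009, 0.986, 0.001, 0.167]
wrist_force: [0.2, 1.1, -2.6]
width: 0.0371
finger_force: 91.9
t 9.05 tcp mm [503.7  23.2  78.3] yaw 1.1 tilt 19.2 w 37.1 F [ 0.2  1.1 -2.6] ff 91.9
540 22.5 63 1.2 20 -> [-2.92 -0.14  2.64] [-0.002 -0.014 -0.001]
[-0.41  0.48  0.42  2.33 -1.4   0.18  2.89]
```

View pics/g3.png

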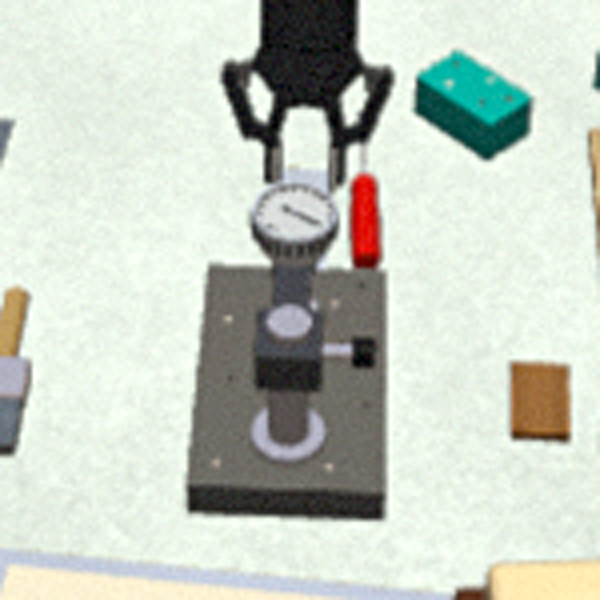

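The scene crop shows the master held in line just before the foot, hidden behind the dial at (290,210). The tilt limit stops it at 78 mm high. I'll ease the tilt to go lower, then slide in.

```bash
python3 to.py  "502 23 65 1.2 15.5" "520 23 63 1.2 16"; python3 -m pendant '[[-1,0.1,0,0.5,0,0.03,0],[-1,0.3,0,1,0,0.065,0],[-1,0.6,0,1.2,0,0.065,0],[-1,0.6,0,1.2,0,0.065,0],[-1,0.6,0,1.2,0,0.065,0]]';python3 to.py  "502 23 65 1.2 15.5" "530 23 63 1.2 16"; python3 -c "
from h import *
print(np.round(env.get_state()['joint_pos'],2))"
```

```text
t 9.1 tcp mm [503.4  23.4  78.5] yaw 1.1 tilt 19.2 w 37.0 F [ 0.2 -0.5 -2.5] ff 91.9
502 23 65 1.2 15.5 -> [ 0.58 -0.03  1.23] [-0.001  0.065 -0.002]
520 23 63 1.2 16 -> [-1.68 -0.04  0.67] [ 0.    -0.009  0.   ]
time: 9.72
tool_pos: [0.5013, 0.0238, 0.0655]
ee_rot: [-0.008, 0.991, 0.002, 0.135]
wrist_force: [0.2, 0.4, -2.9]
width: 0.0373
finger_force: 91.9
t 9.72 tcp mm [501.3  23.8  65.5] yaw 0.9 tilt 15.5 w 37.3 F [ 0.2  0.4 -2.9] ff 91.9
502 23 65 1.2 15.5 -> [-0.05 -0.08  0.07] [-0.     0.    -0.005]
530 23 63 1.2 16 -> [-2.64 -0.06  0.94] [ 0.    -0.009  0.   ]
[-0.49  0.54  0.56  2.29 -1.21  0.29  2.71]
```

```bash
python3 -m pendant '[[-1,0,0,0.1,0,0,0],[-1,0.05,0,0.2,0,0,0],[-1,0.08,0,0.3,0,0,0],[-1,0.08,0,0.3,0,0,0],[-1,0.08,0,0.3,0,0,0]]';python3 to.py "540 23 62 1.2 17" "580 23 62 1.2 19"
```

```text
time: 10.35
tool_pos: [0.5016, 0.0238, 0.0621]
ee_rot: [-0.008, 0.991, 0.001, 0.135]
wrist_force: [-0.3, -0.0, -2.2]
width: 0.0369
finger_force: 92.1
t 10.35 tcp mm [501.6  23.8  62.1] yaw 0.9 tilt 15.5 w 36.9 F [-0.3 -0.  -2.2] ff 92.1
540 23 62 1.2 17 -> [-3.7  -0.14  1.04] [-0.001 -0.026 -0.005]
580 23 62 1.2 19 -> [-3.82 -0.08  1.17] [ 0.    -0.035  0.   ]
```

```bash
python3 -m pendant '[[-1,-1,0,0.27,0,0,0],[-1,-2,0,0.54,0,0,0],[-1,-3,-0.1,0.8,0,0,0],[-1,-3.7,-0.1,1,0,0,0],[-1,-3.7,-0.1,1,0,0,0]]';python3 to.py "540 23 62 1.2 15.5" "580 23 62 1.2 18"
```

```text
time: 10.98
tool_pos: [0.5401, 0.0237, 0.0624]
ee_rot: [-0.008, 0.991, 0.002, 0.134]
wrist_force: [-4.7, 0.2, 3.5]
width: 0.0372
finger_force: 92.8
t 10.97 tcp mm [540.1  23.7  62.4] yaw 0.9 tilt 15.5 w 37.2 F [-4.7  0.2  3.5] ff 92.8
540 23 62 1.2 15.5 -> [ 0.02 -0.07  0.04] [ 0.    -0.001 -0.005]
580 23 62 1.2 18 -> [-3.85 -0.08  1.07] [ 0.    -0.044  0.   ]
```

```bash
python3 -m pendant '[[-1,-0.9,0,0.27,0,0,0],[-1,-1.8,0,0.5,0,-0.01,0],[-1,-2.7,-0.1,0.75,0,-0.02,0],[-1,-3.5,-0.1,0.97,0,-0.03,0],[-1,-3.5,-0.1,0.97,0,-0.03,0]]';python3 to.py "590 23 62 1.2 18"
python3 - <<'E'
from h import *
print(np.round(env.get_state()['joint_pos'],2))
c=cap("top"); np.save("t4.npy",c,allow_pickle=True);d=cap("scene"); np.save("s4.npy",d,allow_pickle=True)
a=c["img"][110:210,250:350]; b=d["img"][190:290,270:370]
cv2.imwrite("pics/g4.png",cv2.resize(cv2.convertScaleAbs(cv2.cvtColor(np.hstack([a,b]),cv2.COLOR_RGB2BGR),alpha=1.3),None,fx=4,fy=4,interpolation=2))
E
```

```text
time: 11.6
tool_pos: [0.5759, 0.0234, 0.0625]
ee_rot: [-0.008, 0.989, 0.002, 0.149]
wrist_force: [-6.5, 1.0, 8.7]
width: 0.0368
finger_force: 93.4
t 11.6 tcp mm [575.9  23.4  62.5] yaw 0.9 tilt 17.2 w 36.8 F [-6.5  1.   8.7] ff 93.4
590 23 62 1.2 18 -> [-1.33 -0.06  0.46] [ 0.001 -0.015 -0.005]
[-0.5   0.63  0.61  2.13 -1.15  0.37  2.63]
```

View pics/g4.png

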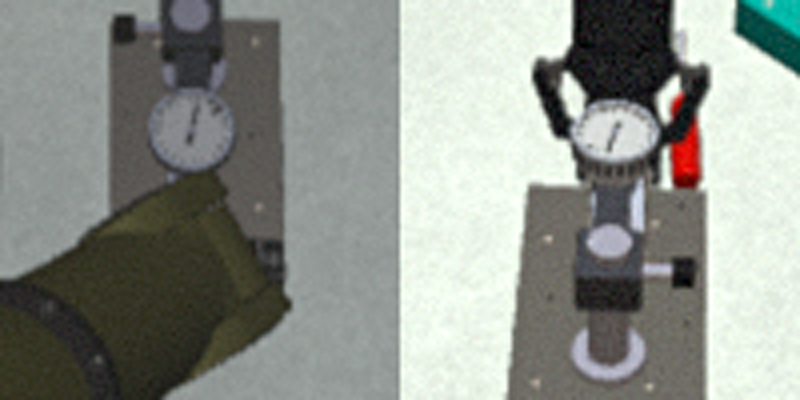

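The views show the master under the foot; the pointer has swung to point almost along +x (top crop tip at (195,105)). A last 14 mm forward, then release and look.

```bash
python3 -m pendant '[[-1,-0.6,0,0.2,0,-0.007,0],[-1,-1.3,0,0.45,0,-0.015,0],[-1,-1.3,0,0.45,0,-0.015,0],[-1,-1.3,0,0.45,0,-0.015,0],[-0.2,-1.3,0,0.45,0,-0.015,0]]';python3 -m pendant '[[0.7,0,0,0,0,0,0],[0.7,0,0,0,0,0,0],[0.7,0,0,0,0,0,0],[0.7,0,0,-1,0,0,0],[0.7,0,0,-2,0,0,0]]';python3 to.py "480 -20 150 1.2 10"
```

```text
time: 12.32
tool_pos: [0.589, 0.0233, 0.0624]
ee_rot: [-0.008, 0.988, 0.002, 0.156]
wrist_force: [-11.2, -0.2, 17.2]
width: 0.0369
finger_force: 94.6
time: 12.95
tool_pos: [0.5837, 0.023, 0.0816]
ee_rot: [-0.008, 0.988, 0.002, 0.157]
wrist_force: [0.5, 0.2, 0.6]
width: 0.0728
finger_force: 0.0
t 12.95 tcp mm [583.7  23.   81.6] yaw 0.9 tilt 18.1 w 72.8 F [0.5 0.2 0.6] ff 0.0
480 -20 150 1.2 10 -> [ 7.8  -4.13 -9.74] [-0.001  0.141 -0.006]
```

```bash
python3 -m pendant '[[0.7,0,0,-3,0,0.03,0],[0.7,1,0,-7,0,0.1,0],[0.7,3,0,-12,0,0.2,0],[0.7,4,-3,-16,0,0.3,0],[0.7,4,-6,-16,0,0.31,0]]';python3 - <<'E'
from blk import *
print(np.round(env.get_state()['joint_pos'],2))
c=cap("top"); np.save("t5.npy",c,allow_pickle=True);d=cap("scene"); np.save("s5.npy",d,allow_pickle=True)
blk(c,.56,.62,-.02,.07,.058,.072); blk(d,.56,.62,-.02,.07,.058,.072)
a=c["img"][130:180,265:325]; b=d["img"][195:245,292:352]
cv2.imwrite("pics/g5.png",cv2.resize(cv2.convertScaleAbs(cv2.cvtColor(np.vstack([a,b]),cv2.COLOR_RGB2BGR),alpha=1.5),None,fx=6,fy=6,interpolation=2))
E
python3 to.py
```

```text
time: 13.58
tool_pos: [0.4976, -0.0393, 0.2237]
ee_rot: [-0.009, 1.0, -0.0, 0.004]
wrist_force: [0.1, -0.2, -0.6]
width: 0.0725
finger_force: 0.0
[-0.67  0.51  1.08  1.86 -0.52  1.07  2.21]
n 0 0 slope x,y [0. 0.] z 0.0 rect [0. 0.] [0. 0.] 0.0
n 35 31 slope x,y [ 0.08  -0.035] z 65.3 rect [593.8  24.3] [51.1 36.4] 3.0
t 13.68 tcp mm [496.9 -41.8 222.4] yaw 0.6 tilt 0.4 w 72.9 F [ 0.8  0.2 -1.1] ff 0.0blk.py:5: RuntimeWarning: Mean of empty slice.
  q=P[m]; A=np.c_[q[:,:2]-q[:,:2].mean(0),np.ones(len(q))]
  ret = um.true_divide(
```

View pics/g5.png

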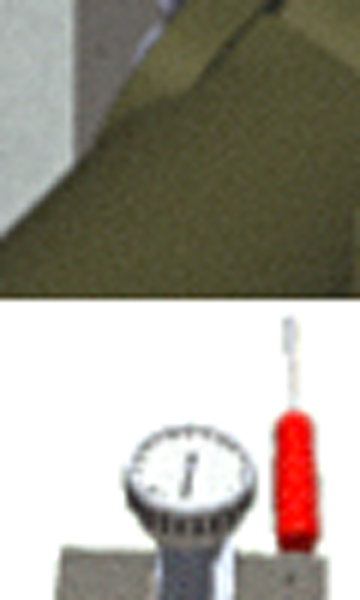

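The scene half shows the dial: the pointer runs from crop (185,495) to (193,455). The elbow hides the top view, so I'll move the arm aside and unwrap the dial in polar form from both cameras.

```bash
python3 -m pendant '[[0.7,0,-5,0,0,0,0],[0.7,0,-10,0,0,0,0],[0.7,0,-15,0,0,0,0],[0.7,0,-18,0,0,0,0],[0.7,0,-18,0,0,0,0]]' >/dev/null
cat > dial.py <<'E'
from blk import *
def proj(c,X):
    rot=R.from_quat(c["rotation"]).as_matrix(); p=(X-np.array(c["xyz"]))@rot; K=np.array(c["camera_matrix"])
    return np.c_[K[0,0]*p[:,0]/-p[:,2]+K[0,2],K[1,1]*-p[:,1]/-p[:,2]+K[1,2]]
def dial(c,z=.174,cx=None):
    g=cv2.cvtColor(c["img"],cv2.COLOR_RGB2GRAY).astype(np.float32)
    # bright face centre
    if cx is None:
        P=proj(c,np.array([[.638,.0245,z]]))[0]; u,v=np.round(P).astype(int)
        s=g[v-14:v+15,u-16:u+17]; m=(s>np.percentile(s,80)*.75).astype(np.uint8)
        m=cv2.morphologyEx(m,cv2.MORPH_CLOSE,np.ones((5,5)))
        ct=max(cv2.findContours(m,0,1)[0],key=cv2.contourArea); (ex,ey),ax,_=cv2.fitEllipse(ct)
        w=onplane(c,[[ex+u-16,ey+v-14]],z)[0]; print("centre",np.round(w*1000,1),"axes px",np.round(ax,1))
        cx=w[:2]
    th=np.radians(np.arange(0,360,4)) # clockwise from +x
    def ring(r): 
        X=np.c_[cx[0]+r*np.cos(th),cx[1]-r*np.sin(th),np.full(len(th),z)]; p=proj(c,X).astype(np.float32)
        return cv2.remap(g,p[:,0].reshape(1,-1),p[:,1].reshape(1,-1),cv2.INTER_CUBIC)[0]
    for nm,rs in(("pointer",np.arange(.008,.0185,.0015)),("mark",np.arange(.0215,.027,.0015))):
        a=np.mean([ring(r) for r in rs],0); d=np.clip(np.median(a)-a-.12*np.median(a),0,None)
        o=np.argsort(-d)[:1][0]; w=np.abs(np.angle(np.exp(1j*(th-th[o]))))<.45
        ang=np.angle((d[w]*np.exp(1j*th[w])).sum()); pk=[(int(np.degrees(th[i])),int(d[i])) for i in np.argsort(-d)[:6]]
        print(" ",nm,"cw rad %.3f"%ang,pk)
E
cat > look.py <<'E'
import sys; from dial import *
k=sys.argv[1]; c=cap("top"); d=cap("scene"); np.save(f"t{k}.npy",c,allow_pickle=True); np.save(f"s{k}.npy",d,allow_pickle=True)
print("top");dial(c);print("scene");dial(d)
E
python3 look.py 6
python3 - <<'E'
from dial import *
for n in("top0","scene0"): print(n); dial(np.load(n+".npy",allow_pickle=True).item())
c=np.load("t6.npy",allow_pickle=True).item()
a=c["img"][130:200,260:340]
cv2.imwrite("pics/g6.png",cv2.resize(cv2.convertScaleAbs(cv2.cvtColor(a,cv2.COLOR_RGB2BGR),alpha=1.6),None,fx=8,fy=8,interpolation=2))
E
```

```text
top
centre [636.9  21.5 174. ] axes px [22.7 28.7]
  pointer cw rad -0.091 [(356, 28), (352, 24), (0, 23), (348, 16), (4, 13), (344, 8)]
  mark cw rad 0.723 [(44, 28), (40, 22), (48, 18), (36, 8), (28, 4), (24, 2)]
scene
centre [634.   21.6 174. ] axes px [32.6 36.6]
  pointer cw rad -0.136 [(352, 51), (348, 43), (356, 41), (0, 22), (344, 22), (4, 4)]
  mark cw rad -2.189 [(239, 9), (224, 7), (244, 6), (228, 5), (236, 5), (0, 5)]
top0
centre [631.6  21.9 174. ] axes px [29.6 30.8]
  pointer cw rad -0.654 [(324, 14), (320, 14), (328, 11), (316, 10), (332, 6), (312, 4)]
  mark cw rad -3.075 [(188, 20), (172, 19), (156, 19), (168, 18), (152, 18), (184, 17)]
scene0
centre [634.   21.6 174. ] axes px [32.6 36.6]
  pointer cw rad -0.723 [(316, 42), (320, 40), (312, 36), (324, 33), (308, 24), (328, 23)]
  mark cw rad -0.871 [(312, 12), (239, 11), (308, 10), (244, 8), (236, 6), (224, 5)]
```

View pics/g6.png

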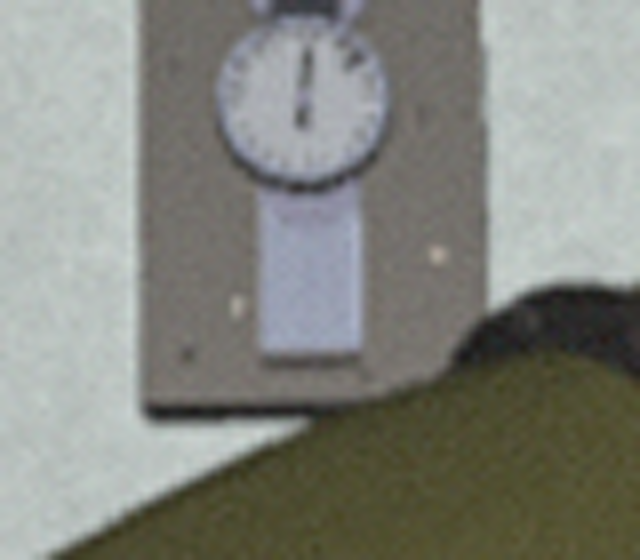

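Run:
```python
from dial import *
c=np.load("t6.npy",allow_pickle=True).item(); s=np.load("s6.npy",allow_pickle=True).item()
f=lambda x,y:[260+(x+.5)/8-.5,130+(y+.5)/8-.5]
w=lambda l,z:onplane(c,[f(*p) for p in l],z)*1000
print("dial c,tip,tail,mark",np.round(w([(303,97),(307,50),(302,127),(355,56)],.172)[:,:2],1))
print("block rear corners, side pts",np.round(w([(260,353),(362,351),(259,200),(359,195)],.064)[:,:2],1))
print("base front corners",np.round(w([(143,405),(486,405)],.04)[:,:2],1))
P=pts(c);m=(P[...,2]>.16)&(P[...,2]<.18)&(abs(P[...,0]-.638)<.05)&(abs(P[...,1]-.024)<.05)
ct=max(cv2.findContours(m.astype(np.uint8),0,1)[0],key=cv2.contourArea)
(x,y),r=cv2.minEnclosingCircle(ct); print("bezel px",x,y,r,np.round(onplane(c,[[x,y]],.174)*1000,1), "zface",np.median(P[m][:,2]))
for q in (c,s):
  for cx in((.638,.0245),):
    dial(q,.172,np.array(cx))
```

```text
dial c,tip,tail,mark [[640.1  23.8]
 [657.9  22.6]
 [628.8  24. ]
 [655.8   5.2]]
block rear corners, side pts [[572.9  42.8]
 [574.    3. ]
 [635.   44.1]
 [637.4   4.8]]
base front corners [[557.5  90. ]
 [558.6 -46.1]]
bezel px 297.25 142.25 10.891610145568848 [[637.7  24.3 174. ]] zface 0.17051829559857679
  pointer cw rad 0.143 [(8, 29), (12, 25), (4, 24), (16, 15), (0, 15), (20, 6)]
  mark cw rad 0.851 [(48, 22), (52, 18), (44, 10), (56, 0), (0, 0), (4, 0)]
  pointer cw rad 0.127 [(8, 53), (4, 52), (12, 44), (0, 38), (16, 28), (356, 18)]
  mark cw rad -2.443 [(228, 10), (156, 9), (224, 9), (212, 8), (152, 6), (172, 6)]
```

```bash
cat >> dial.py <<'E'
def line(c,z=.172,cx=(.6385,.0242)):
    g=cv2.cvtColor(c["img"],cv2.COLOR_RGB2GRAY).astype(np.float32)
    a=np.arange(-.03,.03,.0005); X,Y=np.meshgrid(a,a,indexing='ij') # rectified dial
    p=proj(c,np.c_[cx[0]+X.ravel(),cx[1]+Y.ravel(),np.full(X.size,z)]).astype(np.float32)
    I=cv2.remap(g,p[:,0].reshape(X.shape),p[:,1].reshape(X.shape),cv2.INTER_CUBIC)
    d=np.hypot(X,Y); med=np.median(I[d<.018]); out={}
    D=np.clip(.8*med-I,0,None)
    w=D*(d<.0185); mu=np.array([(w*X).sum(),(w*Y).sum()])/w.sum()
    C=np.cov(np.c_[X.ravel(),Y.ravel()].T,aweights=w.ravel()); v=np.linalg.eigh(C)[1][:,1]; v=v*(np.sign(v@mu) or 1)
    pa=np.arctan2(-v[1],v[0])
    # centre: pointer tip 20.5 out, tail short -> use perpendicular offset only
    wm=D*(d>.0205)*(d<.0275); k=np.unravel_index(np.argmax(cv2.GaussianBlur(wm,(0,0),3)),wm.shape)
    l=wm*(np.hypot(X-X[k],Y-Y[k])<.006); mm=np.array([(l*X).sum(),(l*Y).sum()])/l.sum()
    off=mu@[-v[1],v[0]]; n=np.array([-v[1],v[0]]); 
    print("pointer cw %.3f"%pa,"line offset mm",round(off*1000,2),"mean",np.round(mu*1000,1),"mark at",np.round(mm*1000,1),"cw %.3f"%np.arctan2(-mm[1],mm[0]))
    return I
E
python3 - <<'E'
from dial import *
o=[]
for n in("top0","scene0","t6","s6"): 
    print(n,end=" "); I=line(np.load(n+".npy",allow_pickle=True).item()); o.append(cv2.resize(np.flip(I,(0,1)),(390,390)))
cv2.imwrite("pics/g7.png",np.clip(np.vstack([np.hstack(o[:2]),np.hstack(o[2:])])*1.3,0,255)[::1,::1].astype(np.uint8)[:780:1])
cv2.imwrite("pics/g7.png",cv2.resize(cv2.imread("pics/g7.png"),(600,600)))
E
```

```text
top0 pointer cw -1.052 line offset mm -0.79 mean [2.9 3.4] mark at [ 16.6 -18.5] cw 0.838
scene0 pointer cw -1.026 line offset mm 0.41 mean [1.9 3.9] mark at [-19.   17.2] cw -2.404
t6 pointer cw 0.082 line offset mm -0.5 mean [ 3.9 -0.8] mark at [ 16.5 -18.6] cw 0.844
s6 pointer cw 0.062 line offset mm -0.51 mean [ 3.3 -0.7] mark at [-23.8 -10.3] cw 2.732
```

View pics/g7.png

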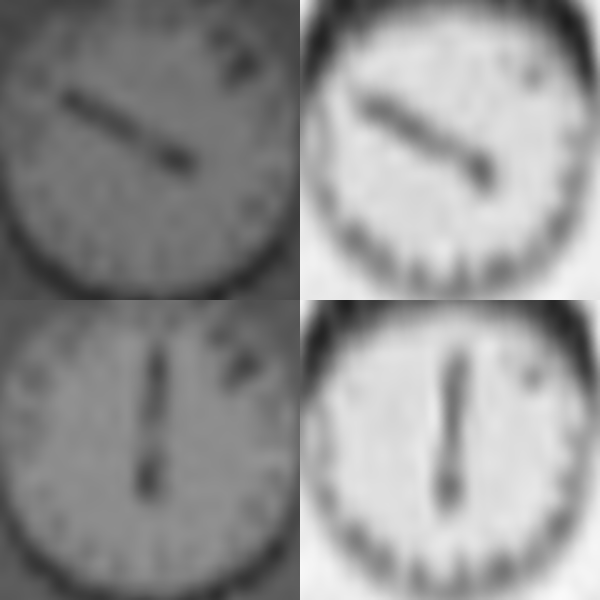

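The rectified dials (rest left as check: pointer −1.04, nominal −1.0) now give the pointer at about +0.07 rad and the broad zero mark at about +0.83 rad clockwise of +x. The bezel must therefore turn about 0.75 rad anticlockwise. The master's centre is within 5 mm of the foot.

```bash
python3 to.py "600 -50 250 -25 0" "638 24 225 -25 0" "638 24 159 -25 0"
```

```text
t 14.4 tcp mm [ 499.7 -217.4  220.3] yaw 0.9 tilt 0.3 w 72.7 F [ 0.2 -0.3 -0.2] ff 0.0
600 -50 250 -25 0 -> [-10.3   16.59  -2.89] [0.003 0.004 0.452]
638 24 225 -25 0 -> [-0.32  8.31  2.5 ] [0. 0. 0.]
638 24 159 -25 0 -> [0.  0.  6.6] [0. 0. 0.]
```

```bash
python3 -m pendant '[[0.95,-2.5,4.1,-2.8,0,0,0.11],[0.95,-5,8.2,-2.8,0,0,0.22],[0.95,-7.7,12.5,-2.8,0,0,0.34],[0.95,-10.3,16.6,-2.8,0,0,0.45],[0.95,-10.3,16.6,-2.8,0,0,0.45]]' 30; python3 to.py "638 24 225 -25 0"; python3 -m pendant '[[0.95,-0.2,4,1.2,0,0,0],[0.95,-0.3,8.3,2.5,0,0,0],[0.95,-0.3,8.3,2.5,0,0,0],[0.95,-0.3,8.3,2.5,0,0,0],[0.95,-0.3,8.3,2.5,0,0,0]]';python3 to.py "638 24 159 -25 0"
```

```text
time: 15.02
tool_pos: [0.6018, -0.0434, 0.2475]
ee_rot: [0.211, 0.977, 0.002, 0.001]
wrist_force: [-0.2, -0.2, -0.6]
width: 0.0834
finger_force: 0.0
t 15.03 tcp mm [601.8 -43.4 247.5] yaw -24.4 tilt 0.2 w 83.4 F [-0.2 -0.2 -0.6] ff 0.0
638 24 225 -25 0 -> [-0.51  7.63  2.28] [0.004 0.002 0.011]
time: 15.65
tool_pos: [0.6374, 0.0222, 0.2251]
ee_rot: [0.216, 0.976, 0.001, 0.003]
wrist_force: [0.1, -0.2, 0.6]
width: 0.0833
finger_force: 0.0
t 15.65 tcp mm [637.4  22.2 225.1] yaw -25.0 tilt 0.3 w 83.3 F [ 0.1 -0.2  0.6] ff 0.0
638 24 159 -25 0 -> [0.06 0.17 6.61] [0.003 0.005 0.001]
```

```bash
python3 -m pendant '[[0.95,0.1,0.2,3.3,0,0,0],[0.95,0.1,0.2,6.5,0,0,0],[0.95,0.1,0.2,6.5,0,0,0],[-0.2,0.1,0.2,6.5,0,0,0],[-0.2,0.1,0.2,6.5,0,0,0]]'; python3 -m pendant '[[-0.2,0,0,0,0,0,0],[-0.2,0,0,0,0,0,-0.17],[-0.2,0,0,0,0,0,-0.34],[-0.2,0,0,0,0,0,-0.51],[-0.2,0,0,0,0,0,-0.68]]'; python3 to.py "638 24 159 18 0"
```

```text
time: 16.27
tool_pos: [0.6385, 0.024, 0.1616]
ee_rot: [0.216, 0.976, 0.001, 0.004]
wrist_force: [-3.6, -1.3, 5.5]
width: 0.061
finger_force: 32.8
time: 16.9
tool_pos: [0.6385, 0.0234, 0.1617]
ee_rot: [-0.124, 0.992, -0.001, 0.004]
wrist_force: [-3.2, -3.5, 6.0]
width: 0.0604
finger_force: 33.0
t 16.9 tcp mm [638.5  23.4 161.7] yaw 14.3 tilt 0.5 w 60.4 F [-3.2 -3.5  6. ] ff 33.0
638 24 159 18 0 -> [0.04 0.07 0.27] [-0.003  0.007 -0.065]
```

```bash
python3 -m pendant '[[-0.2,0,0,0,0,0,-0.07],[-0.2,0,0,0,0,0,-0.07],[-0.2,0,0,0,0,0,-0.07],[0.95,0,0,0,0,0,-0.07],[0.95,0,0,0,0,0,-0.07]]'; python3 to.py; python3 -m pendant '[[0.95,0,0,0,0,0,0],[0.95,0,0,-4,0,0,0],[0.95,0,0,-8,0,0,0],[0.95,2,-4,-8,0,0,0],[0.95,5,-9,-8,0,0,0]]';python3 -m pendant '[[0.95,3,-4,0,0,0,0.1],[0.95,6,-8,0,0,0,0.2],[0.95,8,-12,0,0,0,0.3],[0.95,9,-16,0,0,0,0.3],[0.95,9,-16,0,0,0,0.3]]'
python3 - <<'E'
from dial import *
for n in("top","scene"):
    c=cap(n); np.save(n+"8.npy",c,allow_pickle=True); I=line(c)
    if n=="top": o=I
cv2.imwrite("pics/g8.png",np.clip(np.hstack([cv2.resize(np.flip(o,(0,1)),(390,390))*1.8,cv2.resize(np.flip(I,(0,1)),(390,390))]),0,255))
E
python3 to.py
```

```text
time: 17.52
tool_pos: [0.6385, 0.0262, 0.1596]
ee_rot: [-0.157, 0.988, 0.0, 0.003]
wrist_force: [-0.6, 0.4, -0.4]
width: 0.0832
finger_force: 0.0
t 17.52 tcp mm [638.5  26.2 159.6] yaw 18.1 tilt 0.4 w 83.2 F [-0.6  0.4 -0.4] ff 0.0
time: 18.15
tool_pos: [0.6189, -0.0747, 0.2393]
ee_rot: [-0.159, 0.987, 0.0, 0.003]
wrist_force: [0.5, -0.8, -0.8]
width: 0.083
finger_force: 0.0
time: 18.77
tool_pos: [0.5811, -0.2595, 0.2391]
ee_rot: [-0.005, 1.0, -0.001, 0.003]
wrist_force: [-0.4, 1.3, -0.1]
width: 0.0835
finger_force: 0.0
pointer cw 0.071 line offset mm -0.6 mean [ 3.8 -0.9] mark at [24.1 -2.9] cw 0.121
pointer cw 0.059 line offset mm -0.51 mean [ 3.5 -0.7] mark at [23.2 -2.8] cw 0.121
t 18.88 tcp mm [ 582.3 -255.5  238.5] yaw 0.9 tilt 0.3 w 83.3 F [ 0.4  0.8 -1. ] ff 0.0[ WARN:0@0.970] global loadsave.cpp:1063 imwrite_ Unsupported depth image for selected encoder is fallbacked to CV_8U.
```

View pics/g8.png

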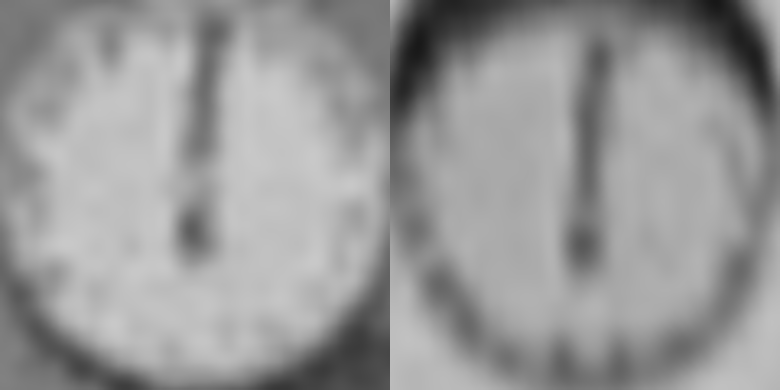

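The rectified view shows the broad mark standing at the pointer's tip, at (210,30) left and (597,45) right. They differ by about 0.03 rad and the hand is off. That was the last picture; from here I work by numbers. Now the master comes back out.

```bash
python3 to.py "530 -100 215 0.9 9" "540 23 175 0.9 18" "588.5 23.3 63.5 0.9 18"; python3 -m pendant '[[0.5,2,4,0.5,0,-0.04,0],[0.5,3.5,8,1,0,-0.08,0],[0.5,5.2,12,1.6,0,-0.12,0],[0.5,5.2,15.5,2.3,0,-0.154,0],[0.5,5.2,15.5,2.3,0,-0.154,0]]' 90; python3 to.py "540 23 175 0.9 18"
```

```text
t 18.88 tcp mm [ 582.3 -255.5  238.5] yaw 0.9 tilt 0.3 w 83.3 F [ 0.4  0.8 -1. ] ff 0.0
530 -100 215 0.9 9 -> [ 5.01 15.62  2.35] [ 0.001 -0.152 -0.001]
540 23 175 0.9 18 -> [-0.55 12.28  4.14] [-0.    -0.157 -0.   ]
588.5 23.3 63.5 0.9 18 -> [-1.17 -0.05 12.1 ] [0. 0. 0.]
time: 19.5
tool_pos: [0.5275, -0.096, 0.2149]
ee_rot: [-0.011, 0.997, 0.003, 0.079]
wrist_force: [0.4, -0.2, -0.2]
width: 0.0639
finger_force: 0.0
t 19.5 tcp mm [527.5 -96.  214.9] yaw 1.3 tilt 9.1 w 63.9 F [ 0.4 -0.2 -0.2] ff 0.0
540 23 175 0.9 18 -> [-0.87 11.85  4.23] [ 0.006 -0.156  0.006]
```

```bash
python3 -m pendant '[[0.5,-0.3,4,1.4,0,-0.05,0],[0.5,-0.6,8,2.8,0.006,-0.1,0.006],[0.5,-0.9,11.9,4.2,0.006,-0.156,0.006],[0.5,-0.9,11.9,4.2,0.006,-0.156,0.006],[0.5,-0.9,11.9,4.2,0.006,-0.156,0.006]]'; python3 to.py "588.5 23.3 63.5 0.9 18"
```

```text
time: 20.12
tool_pos: [0.5423, 0.0175, 0.1763]
ee_rot: [-0.005, 0.988, -0.001, 0.157]
wrist_force: [-0.4, -1.2, 0.3]
width: 0.0641
finger_force: 0.0
t 20.12 tcp mm [542.3  17.5 176.3] yaw 0.5 tilt 18.1 w 64.1 F [-0.4 -1.2  0.3] ff 0.0
588.5 23.3 63.5 0.9 18 -> [-0.89  0.59 12.16] [-0.006  0.002 -0.005]
```

```bash
python3 -m pendant '[[0.5,-0.3,0.6,4,-0.006,0,-0.005],[0.5,-0.6,0.6,8,-0.006,0,-0.005],[0.5,-0.9,0.6,12.1,-0.006,0,-0.005],[0.5,-0.9,0.6,12.2,-0.006,0,-0.005],[0.5,-0.9,0.6,12.2,-0.006,0,-0.005]]'; python3 -m pendant '[[-1,0,0,0,0,0,0],[-1,0,0,0,0,0,0],[-1,0,0,0,0,0,0],[-1,0,0,0,0,0,0],[-1,0,0,0,0,0,0]]' 90; python3 to.py "520 23 64 0.9 16" "500 23 64 0.9 15"
```

```text
time: 20.75
tool_pos: [0.5885, 0.0222, 0.0637]
ee_rot: [-0.006, 0.987, 0.001, 0.158]
wrist_force: [-0.3, -0.2, -0.6]
width: 0.0641
finger_force: 0.0
time: 21.38
tool_pos: [0.5883, 0.0237, 0.0647]
ee_rot: [-0.007, 0.987, 0.002, 0.158]
wrist_force: [-6.1, 0.0, 13.1]
width: 0.0369
finger_force: 88.6
t 21.38 tcp mm [588.3  23.7  64.7] yaw 0.9 tilt 18.2 w 36.9 F [-6.1  0.  13.1] ff 88.6
520 23 64 0.9 16 -> [ 6.51  0.03 -2.07] [ 0.001  0.039 -0.001]
500 23 64 0.9 15 -> [ 1.92  0.03 -0.55] [ 0.     0.017 -0.   ]
```

```bash
python3 -m pendant '[[-1,2,0,-0.7,0,0,0],[-1,4.2,0,-1.4,0,0.01,0],[-1,6.5,0,-2.15,0,0.02,0],[-1,8.4,0,-2.8,0,0.04,0],[-1,8.4,0,-2.8,0,0.04,0]]'; python3 to.py "485 10 115 2 16" "430 -100 120 4 16" "380 -290 123 7 15"
```

```text
time: 22.0
tool_pos: [0.498, 0.0226, 0.0637]
ee_rot: [-0.007, 0.991, 0.002, 0.137]
wrist_force: [-7.1, -0.6, 9.1]
width: 0.0367
finger_force: 92.3
t 22.0 tcp mm [498.   22.6  63.7] yaw 0.9 tilt 15.7 w 36.7 F [-7.1 -0.6  9.1] ff 92.3
485 10 115 2 16 -> [-0.12 -1.23 -5.3 ] [-0.004 -0.005 -0.02 ]
430 -100 120 4 16 -> [  5.51 -10.8   -2.1 ] [-0.01   0.    -0.034]
380 -290 123 7 15 -> [  5.99 -18.6   -2.03] [-0.014  0.017 -0.05 ]
```

```bash
python3 -m pendant '[[-1,0,0,-1.5,0,0,0],[-1,0,0,-3.5,0,0,0],[-1,-0.1,-1.2,-5.3,0,0,-0.02],[-1,2,-5,-6,0,0,-0.03],[-1,3.5,-8,-6.5,0,0,-0.04]]'; python3 to.py "430 -140 122 5 16"  "380 -290 123 7 15"
```

```text
time: 22.62
tool_pos: [0.4478, -0.0584, 0.1159]
ee_rot: [-0.028, 0.99, -0.001, 0.136]
wrist_force: [0.3, -1.4, -2.6]
width: 0.0369
finger_force: 90.8
t 22.62 tcp mm [447.8 -58.4 115.9] yaw 3.2 tilt 15.7 w 36.9 F [ 0.3 -1.4 -2.6] ff 90.8
430 -140 122 5 16 -> [ 2.01 -8.05 -1.11] [-0.019 -0.006 -0.028]
380 -290 123 7 15 -> [  6.02 -14.51  -1.83] [-0.009  0.017 -0.034]
```

```bash
python3 to.py "406 -293 95 6 15" "404 -293 30 6 14.5"; python3 -m pendant '[[-1,1.2,-5,0,-0.01,0,-0.01],[-1,2.4,-10,0,-0.015,0.005,-0.02],[-1,3.6,-15,0,-0.02,0.01,-0.03],[-1,4.6,-20,0.5,-0.02,0.01,-0.045],[-1,4.8,-23.2,0.8,-0.02,0.01,-0.045]]'; python3 to.py "406 -293 95 6 15" "404 -293 30 6 14.5"
```

```text
t 22.62 tcp mm [447.8 -58.4 115.9] yaw 3.2 tilt 15.7 w 36.9 F [ 0.3 -1.4 -2.6] ff 90.8
406 -293 95 6 15 -> [  5.91 -23.17   0.76] [-0.023  0.011 -0.045]
404 -293 30 6 14.5 -> [1.87 0.02 6.23] [0.    0.009 0.   ]
time: 23.25
tool_pos: [0.4181, -0.2803, 0.098]
ee_rot: [-0.052, 0.99, 0.007, 0.131]
wrist_force: [0.8, 0.1, -2.5]
width: 0.037
finger_force: 90.9
t 23.25 tcp mm [ 418.1 -280.3   98. ] yaw 6.0 tilt 15.0 w 37.0 F [ 0.8  0.1 -2.5] ff 90.9
406 -293 95 6 15 -> [ 1.37 -1.14 -0.06] [-0.     0.001  0.001]
404 -293 30 6 14.5 -> [1.87 0.02 6.23] [0.    0.009 0.   ]
```

```bash
python3 -m pendant '[[-1,1.4,-1.1,0,0,0,0],[-1,2.2,-1.1,2.5,0,0,0],[-1,3,-1.1,5,0,0.01,0],[-1,3.3,-1.1,6.3,0,0.01,0],[-1,3.3,-1.1,6.3,0,0.01,0]]'; python3 to.py "404 -293 28 6 14.5"
python3 - <<'E'
from blk import *
c=cap("scene"); blk(c,.41,.53,-.34,-.23,.02,.06)
E
```

```text
time: 23.88
tool_pos: [0.4035, -0.293, 0.0281]
ee_rot: [-0.05, 0.991, 0.006, 0.125]
wrist_force: [-3.2, 0.4, 2.3]
width: 0.0371
finger_force: 103.1
t 23.88 tcp mm [ 403.5 -293.    28.1] yaw 5.8 tilt 14.4 w 37.1 F [-3.2  0.4  2.3] ff 103.1
404 -293 28 6 14.5 -> [-0.04 -0.    0.02] [-0.001 -0.001 -0.003]
n 290 180 slope x,y [-0.025  0.01 ] z 30.4 rect [ 459.  -289.3] [102.7  48.2] 5.7
```

```bash
python3 -m pendant '[[0.5,0,0,0,0,0,0],[0.5,0,0,0,0,0,0],[0.5,0,0,-1,0,0,0],[0.5,0,0,-6,0,0.05,0],[0.5,0,0,-12,0,0.1,0]]'; python3 to.py "430 -100 220 0 0" "464 200 220 -14 0" "464 325 160 -14 0"
```

```text
time: 24.55
tool_pos: [0.3735, -0.2957, 0.147]
ee_rot: [-0.05, 0.996, 0.003, 0.076]
wrist_force: [2.6, -0.3, -0.4]
width: 0.0639
finger_force: 0.0
t 24.55 tcp mm [ 373.5 -295.7  147. ] yaw 5.8 tilt 8.7 w 63.9 F [ 2.6 -0.3 -0.4] ff 0.0
430 -100 220 0 0 -> [-8.61 18.89 -6.1 ] [0.006 0.152 0.101]
464 200 220 -14 0 -> [-3.4 30.   0. ] [0.    0.    0.244]
464 325 160 -14 0 -> [ 3.02 12.13  6.  ] [0. 0. 0.]
```

```bash
python3 -m pendant '[[0.5,-2,4.7,-3,0,0.05,0.03],[0.5,-4.3,9.4,-6.1,0,0.1,0.06],[0.5,-6.4,14,-6.1,0,0.152,0.1],[0.5,-8.6,18.9,-6.1,0,0.152,0.1],[0.5,-9,22.5,-6.1,0,0.152,0.1]]' 60; python3 -m pendant '[[0.8,-0.7,5.5,0,0,0,0.05],[0.8,-1.4,11,0,0,0,0.1],[0.8,-2,16.5,0,0,0,0.15],[0.8,-2.7,22,0,0,0,0.2],[0.8,-3.4,27,0,0,0,0.244]]'; python3 to.py "464 325 140 -14 0" "464 325 66 -14 0"
python3 - <<'E'
from blk import *
c=cap("scene"); blk(c,.37,.53,-.34,-.23,.018,.05)
c=cap("top"); blk(c,.37,.53,-.34,-.23,.018,.05)
E
```

```text
time: 25.18
tool_pos: [0.4317, -0.0613, 0.2199]
ee_rot: [-0.003, 1.0, 0.003, 0.002]
wrist_force: [0.0, -0.3, 0.2]
width: 0.0643
finger_force: 0.0
time: 25.8
tool_pos: [0.4638, 0.2079, 0.2213]
ee_rot: [0.121, 0.993, 0.003, 0.001]
wrist_force: [0.3, 0.6, 1.0]
width: 0.0769
finger_force: 0.0
t 25.8 tcp mm [463.8 207.9 221.3] yaw -13.9 tilt 0.3 w 76.9 F [0.3 0.6 1. ] ff 0.0
464 325 140 -14 0 -> [ 2.81 11.32  8.19] [0.006 0.002 0.002]
464 325 66 -14 0 -> [0.  0.  7.4] [0. 0. 0.]
n 331 203 slope x,y [-0.01   0.039] z 29.6 rect [ 449.7 -286.9] [124.9  40.4] 5.4
n 490 360 slope x,y [-0.005 -0.006] z 28.0 rect [ 449.1 -286.9] [118.5  40.1] 5.9
```

```bash
python3 -m pendant '[[0.8,0.9,3.8,1,0.006,0,0],[0.8,1.8,7.6,3,0.006,0,0],[0.8,2.8,11.3,5,0.006,0,0],[0.8,2.8,11.3,8.2,0.006,0,0],[0.8,2.8,11.3,8.2,0.006,0,0]]'; python3 to.py "464 325 66 -14 0"; python3 -m pendant '[[0.8,0,0,2,0,0,0],[0.8,0,0,5,0,0,0],[0.8,0,0,7.3,0,0,0],[0.8,0,0,7.3,0,0,0],[-1,0,0,7.3,0,0,0]]'; python3 -m pendant '[[-1,0,0,0,0,0,0],[-1,0,0,0,0,0,0],[-1,0,0,0,0,0,0],[-1,0,0,-1,0,0,0],[-1,0,0,-4,0,0,0]]'; python3 to.py "500 165 130 0 0" "500 165 46 0 0"
python3 - <<'E'
from blk import *
c=cap("top"); blk(c,.35,.55,.2,.45,.035,.055)
E
```

```text
time: 26.52
tool_pos: [0.4628, 0.3215, 0.1376]
ee_rot: [0.12, 0.993, -0.002, -0.001]
wrist_force: [-0.5, -0.4, 1.2]
width: 0.0767
finger_force: 0.0
t 26.52 tcp mm [462.8 321.5 137.6] yaw -13.8 tilt 0.3 w 76.7 F [-0.5 -0.4  1.2] ff 0.0
464 325 66 -14 0 -> [-0.04  0.4   7.16] [-0.005 -0.002  0.003]
time: 27.15
tool_pos: [0.4655, 0.323, 0.0679]
ee_rot: [0.121, 0.993, 0.0, 0.001]
wrist_force: [0.9, 5.3, 3.6]
width: 0.0605
finger_force: 1.8
time: 27.78
tool_pos: [0.4628, 0.3217, 0.1057]
ee_rot: [0.12, 0.993, -0.002, -0.001]
wrist_force: [0.1, 0.1, -5.7]
width: 0.0544
finger_force: 65.2
t 27.77 tcp mm [462.8 321.7 105.7] yaw -13.8 tilt 0.3 w 54.4 F [ 0.1  0.1 -5.7] ff 65.2
500 165 130 0 0 -> [ -7.35 -14.34  -2.39] [-0.004 -0.002 -0.242]
500 165 46 0 0 -> [0.  0.  8.4] [0. 0. 0.]
n 158 112 slope x,y [-0.003  0.015] z 46.0 rect [407.  295.6] [190.6 108.5] 31.3
```

```bash
python3 to.py "500 165 110 -13.8 0" "500 165 23 -13.8 0"; python3 -m pendant '[[-1,-1.8,-3.6,-0.4,0,0,0],[-1,-3.5,-7.2,-0.4,0,0,0],[-1,-5.3,-11,-0.4,0,0,0],[-1,-7.3,-14.3,-0.4,0,0,0],[-1,-7.3,-14.3,-0.4,0,0,0]]'; python3 to.py  "500 165 23 -13.8 0"
```

```text
t 27.82 tcp mm [465.1 323.  110.3] yaw -13.9 tilt 0.2 w 53.6 F [ 1.8 -0.1 -2.2] ff 65.8
500 165 110 -13.8 0 -> [ -7.18 -14.51   0.03] [ 0.001  0.003 -0.001]
500 165 23 -13.8 0 -> [0.  0.  8.7] [0. 0. 0.]
time: 28.45
tool_pos: [0.5018, 0.162, 0.1104]
ee_rot: [0.124, 0.992, -0.002, 0.001]
wrist_force: [-0.4, 0.5, -5.6]
width: 0.054
finger_force: 66.0
t 28.45 tcp mm [501.8 162.  110.4] yaw -14.2 tilt 0.2 w 54.0 F [-0.4  0.5 -5.6] ff 66.0
500 165 23 -13.8 0 -> [0.26 0.27 8.74] [-0.003  0.002 -0.007]
```

Set the weight down, release, rise; then aside and measure the bare oak.

```bash
python3 -m pendant '[[-1,0,0,3,0,0,0],[-1,0,0,6,0,0,0],[-1,0,0,8,0,0,0],[-1,0,0,8.8,0,0,0],[-1,0,0,8.8,0,0,0]]'; python3 -m pendant '[[0.8,0,0,0,0,0,0],[0.8,0,0,0,0,0,0],[0.8,0,0,-4,0,0,0],[0.8,0,0,-9,0,0,0],[0.8,0,0,-13,0,0,0]]'
python3 - <<'E'
from blk import *
for n in("top","scene"):
    c=cap(n); np.save(n+"9.npy",c,allow_pickle=True); blk(c,.37,.54,.26,.40,.035,.055); blk(c,.43,.57,.1,.24,.035,.055)
E
python3 to.py
```

```text
time: 29.08
tool_pos: [0.501, 0.1671, 0.0226]
ee_rot: [0.12, 0.993, -0.0, 0.001]
wrist_force: [0.3, -0.7, -5.7]
width: 0.0541
finger_force: 66.2
time: 29.7
tool_pos: [0.5014, 0.1668, 0.1545]
ee_rot: [0.12, 0.993, 0.0, 0.001]
wrist_force: [0.2, 0.5, -0.2]
width: 0.0769
finger_force: 0.0
n 0 0 slope x,y [0. 0.] z 0.0 rect [0. 0.] [0. 0.] 0.0
n 169 122 slope x,y [0.026 0.026] z 44.7 rect [492.  156.1] [76.8 39.4] 21.4
n 376 261 slope x,y [-0.004  0.01 ] z 48.2 rect [457.7 326.3] [ 43.8 123.7] 78.1
n 382 274 slope x,y [-0.01  -0.005] z 46.6 rect [500.1 168.1] [55.  92.5] 75.7
t 29.8 tcp mm [503.6 167.4 156.8] yaw -13.8 tilt 0.5 w 76.7 F [0.4 0.1 0. ] ff 0.0blk.py:5: RuntimeWarning: Mean of empty slice.
  q=P[m]; A=np.c_[q[:,:2]-q[:,:2].mean(0),np.ones(len(q))]
  ret = um.true_divide(
```

```bash
python3 to.py "425 333 110 -12 15" "411.6 336 39 -12 15"; python3 -m pendant '[[0.5,2,4,0.5,0,-0.06,0],[0.5,4,8.5,1,0,-0.12,0],[0.5,4,13,1.5,0,-0.18,0],[0.5,4,14.2,4.6,0,-0.25,-0.03],[0.5,4,14.2,4.6,0,-0.25,-0.03]]'; python3 to.py "425 333 110 -12 15" "411.6 336 39 -12 15"; python3 -c "
from h import *
print(np.round(env.get_state()['joint_pos'],2))"
```

```text
t 29.8 tcp mm [503.6 167.4 156.8] yaw -13.8 tilt 0.5 w 76.7 F [0.4 0.1 0. ] ff 0.0
425 333 110 -12 15 -> [11.63 14.18  4.65] [ 0.    -0.253 -0.033]
411.6 336 39 -12 15 -> [3.16 0.01 6.5 ] [0. 0. 0.]
time: 30.42
tool_pos: [0.493, 0.3151, 0.1035]
ee_rot: [0.102, 0.987, -0.017, 0.122]
wrist_force: [-0.4, 0.5, -0.1]
width: 0.0638
finger_force: 0.0
t 30.43 tcp mm [493.  315.1 103.5] yaw -11.9 tilt 14.2 w 63.8 F [-0.4  0.5 -0.1] ff 0.0
425 333 110 -12 15 -> [ 6.65  0.34 -2.35] [-0.008 -0.015  0.004]
411.6 336 39 -12 15 -> [3.16 0.01 6.5 ] [0. 0. 0.]
[-0.94  0.55  0.3   1.94  0.08  0.52  0.61]
```

```bash
python3 -m pendant '[[0.5,3,0.2,-1,0,0,0],[0.5,6.7,0.3,-2.3,-0.008,-0.015,0.004],[0.5,7.7,0.3,0,-0.008,-0.015,0.004],[0.5,8.2,0.3,1,-0.008,-0.015,0.004],[0.5,8.2,0.3,1,-0.008,-0.015,0.004]]'; python3 to.py "411.6 336 39 -12 15"; python3 -c "
from h import *
print(np.round(env.get_state()['joint_pos'],2))"
```

```text
time: 31.05
tool_pos: [0.4222, 0.3318, 0.0759]
ee_rot: [0.107, 0.985, -0.013, 0.132]
wrist_force: [0.7, -0.5, 0.8]
width: 0.0641
finger_force: 0.0
t 31.05 tcp mm [422.2 331.8  75.9] yaw -12.4 tilt 15.2 w 64.1 F [ 0.7 -0.5  0.8] ff 0.0
411.6 336 39 -12 15 -> [2.06 0.17 3.27] [ 0.001  0.004 -0.007]
[-1.11  0.55  0.36  2.09  0.1   0.39  0.46]
```

```bash
python3 -m pendant '[[0.5,1,0.2,1.6,0,0,0],[0.5,2.1,0.2,3.3,0,0,-0.007],[0.5,2.1,0.2,3.3,0,0,-0.007],[0.5,2.1,0.2,3.3,0,0,-0.007],[-1,2.1,0.2,3.3,0,0,-0.007]]' 60;  python3 -m pendant '[[-1,0,0,0,0,0,0],[-1,0,0,0,0,0,0],[-1,0,0,0,0,0,0],[-1,0,0,0,0,0,0],[-1,0,0,0,0,0,0]]'; python3 to.py "405 340 110 -12 15" "440 150 118 1 17" "485 23 118 1 17"
```

```text
time: 31.68
tool_pos: [0.4115, 0.3377, 0.0395]
ee_rot: [0.103, 0.986, -0.012, 0.133]
wrist_force: [-0.9, -1.3, 0.7]
width: 0.0471
finger_force: 0.0
time: 32.3
tool_pos: [0.4114, 0.3378, 0.0398]
ee_rot: [0.103, 0.986, -0.012, 0.133]
wrist_force: [-1.6, -0.6, 6.5]
width: 0.0425
finger_force: 60.4
t 32.3 tcp mm [411.4 337.8  39.8] yaw -11.9 tilt 15.3 w 42.5 F [-1.6 -0.6  6.5] ff 60.4
405 340 110 -12 15 -> [-1.2   0.12 -6.95] [0.005 0.005 0.001]
440 150 118 1 17 -> [ -7.33 -17.86   1.14] [-0.063 -0.035 -0.218]
485 23 118 1 17 -> [ -4.09 -12.78   1.25] [0. 0. 0.]
```

```bash
python3 -m pendant '[[-1,-0.2,0,-1.5,0,0,0],[-1,-0.6,0,-4,0,0,0],[-1,-1.2,0,-7,0,0,0],[-1,-2.5,-3.5,-7.2,0,0,-0.05],[-1,-4,-7.5,-7.2,-0.02,-0.01,-0.1]]'; python3 to.py "440 150 118 1 17" "485 23 118 1 17"
```

```text
time: 32.92
tool_pos: [0.4148, 0.2603, 0.12]
ee_rot: [0.05, 0.989, -0.009, 0.138]
wrist_force: [0.8, -0.3, -0.3]
width: 0.0426
finger_force: 61.3
t 32.92 tcp mm [414.8 260.3 120. ] yaw -5.8 tilt 15.9 w 42.6 F [ 0.8 -0.3 -0.3] ff 61.3
440 150 118 1 17 -> [ -3.42 -10.72   1.21] [-0.037 -0.019 -0.113]
485 23 118 1 17 -> [ -4.09 -12.78   1.25] [0. 0. 0.]
```

```bash
python3 -m pendant '[[-1,-1.5,-5,0.5,-0.01,-0.01,-0.05],[-1,-3,-10,0.9,-0.03,-0.015,-0.1],[-1,-4.6,-15,1.4,-0.037,-0.019,-0.113],[-1,-6.2,-20,1.9,-0.037,-0.019,-0.113],[-1,-6.9,-23,2.2,-0.037,-0.019,-0.113]]'; python3 to.py "497 23 85 0.9 16" "500 23.3 61 0.9 15.5"; python3 -c "
from h import *
print(np.round(env.get_state()['joint_pos'],2))"
```

```text
time: 33.55
tool_pos: [0.4626, 0.0212, 0.1183]
ee_rot: [-0.006, 0.989, -0.0, 0.147]
wrist_force: [0.4, 0.6, -1.2]
width: 0.0424
finger_force: 61.3
t 33.55 tcp mm [462.6  21.2 118.3] yaw 0.7 tilt 17.0 w 42.4 F [ 0.4  0.6 -1.2] ff 61.3
497 23 85 0.9 16 -> [-2.32  0.15  4.18] [-0.003  0.017 -0.003]
500 23.3 61 0.9 15.5 -> [0.37 0.03 2.39] [ 0.     0.009 -0.   ]
[-0.11  0.32 -0.02  2.34  0.21  0.19  1.25]
```

```bash
python3 -m pendant '[[-1,-1.2,0.1,1,0,0.01,0],[-1,-2.4,0.2,2.5,0,0.02,0],[-1,-2.4,0.2,4.2,0,0.025,0],[-1,-2.2,0.2,5.5,0,0.03,0],[-1,-2.2,0.2,5.5,0,0.03,0]]'; python3 to.py "500 23.3 60 0.9 15.3"; python3 -c "
from h import *
print(np.round(env.get_state()['joint_pos'],2))
from blk import *
c=cap('scene'); blk(c,.5,.6,-.02,.07,.05,.13)"
```

```text
time: 34.17
tool_pos: [0.4998, 0.0272, 0.0707]
ee_rot: [-0.008, 0.991, 0.0, 0.132]
wrist_force: [-0.9, 0.8, -0.7]
width: 0.0426
finger_force: 61.2
t 34.17 tcp mm [499.8  27.2  70.7] yaw 0.9 tilt 15.2 w 42.6 F [-0.9  0.8 -0.7] ff 61.2
500 23.3 60 0.9 15.3 -> [ 0.27 -0.39  1.04] [-0.002 -0.003  0.001]
[-0.01  0.46 -0.15  2.27  0.63  0.18  0.84]
n 84 26 slope x,y [-0.085 -0.07 ] z 86.5 rect [550.3  29.1] [65.9 99.2] 90.0
```

```bash
python3 to.py "504 23.5 63 0.9 13"; python3 -m pendant '[[-1,0,-0.2,0.3,0,0.015,0],[-1,-0.1,-0.4,0.6,0,0.03,0],[-1,-0.2,-0.4,0.85,0,0.038,0],[-1,-0.2,-0.4,0.85,0,0.038,0],[-1,-0.2,-0.4,0.85,0,0.038,0]]'; python3 to.py "535 23.5 61 0.9 14"; python3 -c "
from h import *
print(np.round(env.get_state()['joint_pos'],2))"
```

```text
t 34.23 tcp mm [499.8  27.1  70.7] yaw 0.9 tilt 15.2 w 42.3 F [-1.   0.5 -0.4] ff 61.2
504 23.5 63 0.9 13 -> [-0.2  -0.37  0.85] [-0.002  0.038  0.   ]
time: 34.85
tool_pos: [0.5034, 0.0221, 0.0632]
ee_rot: [-0.007, 0.994, 0.0, 0.113]
wrist_force: [0.7, 0.1, -1.8]
width: 0.0424
finger_force: 61.3
t 34.85 tcp mm [503.4  22.1  63.2] yaw 0.8 tilt 13.0 w 42.4 F [ 0.7  0.1 -1.8] ff 61.3
535 23.5 61 0.9 14 -> [-3.03  0.1   0.93] [-0.002 -0.018 -0.002]
[ 0.05  0.49 -0.22  2.24  0.59  0.24  0.88]
```

```bash
python3 -m pendant '[[-1,-0.8,0,0.2,0,0,0],[-1,-1.6,0.1,0.45,0,-0.005,0],[-1,-2.4,0.1,0.7,0,-0.012,0],[-1,-3.1,0.1,0.9,0,-0.018,0],[-1,-3.1,0.1,0.9,0,-0.018,0]]'; python3 to.py "565 23.5 60 0.9 15"; python3 -c "
from h import *
print(np.round(env.get_state()['joint_pos'],2))"
```

```text
time: 35.48
tool_pos: [0.536, 0.0234, 0.0612]
ee_rot: [-0.007, 0.993, 0.0, 0.122]
wrist_force: [-0.1, -1.2, -0.9]
width: 0.0428
finger_force: 61.3
t 35.48 tcp mm [536.   23.4  61.2] yaw 0.8 tilt 14.0 w 42.8 F [-0.1 -1.2 -0.9] ff 61.3
565 23.5 60 0.9 15 -> [-2.79 -0.03  0.82] [-0.002 -0.017 -0.002]
[ 0.05  0.52 -0.22  2.18  0.6   0.25  0.89]
```

```bash
python3 -W ignore - <<'E'
from dial import *
c=cap("scene"); np.save("s10.npy",c,allow_pickle=True); line(c)
blk(c,.45,.75,-.02,.07,.03,.1)
P=pts(c)
g=c["img"].astype(int); m=(g[...,0]-g[...,2]>25)&(P[...,0]>.42)&(P[...,0]<.8)&(abs(P[...,1]-.024)<.06)
q=P[m]; print(m.sum(), np.round(q.min(0),3),np.round(q.max(0),3)) if m.any() else print("none")
E
```

```text
pointer cw 1.100 line offset mm -1.05 mean [ 0.9 -4. ] mark at [-15.5  20.5] cw -2.218
n 968 332 slope x,y [0.044 0.021] z 45.9 rect [653.8  24.9] [ 89.6 192.2] 89.9
1297 [ 0.42  -0.03  -0.004] [0.713 0.084 0.577]
```

The foot is riding on the oak: the pointer is at about 1.1 and 1.0 is expected. Slide on.

```bash
python3 -m pendant '[[-1,-0.8,0,0.25,0,0,0],[-1,-1.6,0,0.5,0,-0.01,0],[-1,-2.4,0,0.75,0,-0.015,0],[-1,-2.8,0,0.85,0,-0.02,0],[-1,-2.8,0,0.85,0,-0.02,0]]'; python3 to.py "588 23.5 59 0.9 16"
```

```text
time: 36.15
tool_pos: [0.5657, 0.0241, 0.06]
ee_rot: [-0.007, 0.991, 0.0, 0.132]
wrist_force: [2.3, -0.3, -3.0]
width: 0.0426
finger_force: 61.1
t 36.15 tcp mm [565.7  24.1  60. ] yaw 0.8 tilt 15.2 w 42.6 F [ 2.3 -0.3 -3. ] ff 61.1
588 23.5 59 0.9 16 -> [-2.12 -0.09  0.68] [-0.001 -0.014 -0.002]
```

```bash
python3 -m pendant '[[-1,-0.7,0,0.2,0,0,0],[-1,-1.4,0,0.45,0,-0.01,0],[-1,-2,-0.1,0.75,0,-0.02,0],[-1,-2,-0.1,0.75,0,-0.02,0],[-1,-2,-0.1,0.75,0,-0.02,0]]'; python3 to.py; python3 -m pendant '[[0.6,0,0,0,0,0,0],[0.6,0,0,0,0,0,0],[0.6,0,0,0,0,0,0],[0.6,0,0,-1,0,0,0],[0.6,0,0,-2,0,0,0]]';python3 -m pendant '[[0.7,0,0,-3,0,0.03,0],[0.7,1,0,-7,0,0.1,0],[0.7,3,0,-12,0,0.2,0],[0.7,6,3,-14,0,0.27,0],[0.7,9,5,-14,0,0.27,0]]';  python3 to.py "485 190 160 -13.8 0"
```

```text
time: 36.78
tool_pos: [0.5861, 0.024, 0.0589]
ee_rot: [-0.007, 0.99, 0.001, 0.142]
wrist_force: [-8.7, 1.5, 11.4]
width: 0.0426
finger_force: 63.0
t 36.77 tcp mm [586.1  24.   58.9] yaw 0.8 tilt 16.4 w 42.6 F [-8.7  1.5 11.4] ff 63.0
time: 37.4
tool_pos: [0.5804, 0.0233, 0.0778]
ee_rot: [-0.007, 0.99, 0.0, 0.142]
wrist_force: [0.2, 0.2, -0.0]
width: 0.0683
finger_force: 0.0
time: 38.02
tool_pos: [0.4549, 0.0729, 0.1884]
ee_rot: [-0.007, 1.0, 0.0, 0.009]
wrist_force: [-0.0, 0.7, -0.1]
width: 0.0725
finger_force: 0.0
t 38.02 tcp mm [454.9  72.9 188.4] yaw 0.8 tilt 1.0 w 72.5 F [-0.   0.7 -0.1] ff 0.0
485 190 160 -13.8 0 -> [-3.11 11.67  2.9 ] [0.002 0.018 0.254]
```

Released. Now to the weight at (500,168), checking the oak and dial on the way.

```bash
python3 -m pendant '[[0.8,-1.2,4,0,0,0,0.06],[0.8,-2.5,7,0,0,0.01,0.13],[0.8,-4.7,9.5,0,0,0.018,0.254],[0.8,-4.7,9.5,2,0,0.018,0.254],[0.8,-4.7,9.5,2,0,0.018,0.254]]'; python3 -W ignore - <<'E'
from dial import *
for n in("top","scene"):
    c=cap(n); np.save(n+"11.npy",c,allow_pickle=True); print(n); line(c); blk(c,.555,.615,-.02,.07,.058,.075)
E
python3 to.py "500 168 23 -13.8 0"
```

```text
time: 38.65
tool_pos: [0.4991, 0.167, 0.1662]
ee_rot: [0.119, 0.993, -0.0, -0.003]
wrist_force: [0.3, -0.1, -0.1]
width: 0.0768
finger_force: 0.0
top
pointer cw 1.018 line offset mm 0.35 mean [ 2.1 -2.7] mark at [24.3 -2.9] cw 0.120
n 184 138 slope x,y [-0.005  0.017] z 65.3 rect [594.3  26. ] [40.2 40.8] 0.7
scene
pointer cw 0.995 line offset mm -1.12 mean [ 1.2 -3.9] mark at [-15.6  20.4] cw -2.223
n 47 36 slope x,y [0.067 0.056] z 67.4 rect [594.7  24.3] [40.  42.4] 3.0
t 38.75 tcp mm [499.9 166.9 167.4] yaw -13.8 tilt 0.2 w 76.9 F [-0.  -0.7  0.2] ff 0.0
500 168 23 -13.8 0 -> [-0.03  0.11 14.44] [ 0.    -0.003  0.001]
```

```bash
python3 -m pendant '[[0.8,0,0,5,0,0,0],[0.8,0,0.1,10,0,0,0],[0.8,0,0.1,14.4,0,0,0],[0.8,0,0.1,14.4,0,0,0],[-1,0,0.1,14.4,0,0,0]]'; python3 -m pendant '[[-1,0,0,0,0,0,0],[-1,0,0,0,0,0,0],[-1,0,0,0,0,0,0],[-1,0,0,-3,0,0,0],[-1,0,0,-7,0,0,0]]'; python3 to.py "445 323.5 100 -13.8 0" "445 323.5 44 -13.8 0"
```

```text
time: 39.38
tool_pos: [0.5009, 0.1687, 0.0245]
ee_rot: [0.12, 0.993, 0.001, -0.001]
wrist_force: [0.2, 0.7, 1.2]
width: 0.0603
finger_force: 0.0
time: 40.0
tool_pos: [0.4995, 0.1679, 0.0939]
ee_rot: [0.12, 0.993, 0.0, -0.002]
wrist_force: [1.0, -0.2, -6.1]
width: 0.0538
finger_force: 66.7
t 40.0 tcp mm [499.5 167.9  93.9] yaw -13.8 tilt 0.3 w 53.8 F [ 1.  -0.2 -6.1] ff 66.7
445 323.5 100 -13.8 0 -> [ 9.   13.81 -0.58] [-0.    -0.004  0.001]
445 323.5 44 -13.8 0 -> [0.  0.  5.6] [0. 0. 0.]
```

```bash
python3 -m pendant '[[-1,2.2,3.5,-0.6,0,0,0],[-1,4.5,7,-0.6,0,0,0],[-1,6.8,10.5,-0.6,0,0,0],[-1,9,13.8,-0.6,0,0,0],[-1,9,13.8,-0.6,0,0,0]]'; python3 to.py "445 323.5 45.5 -13.8 0"; python3 -m pendant '[[-1,0,0,1.5,0,0,0],[-1,0,0,3,0,0,0],[-1,0,0,4.5,0,0,0],[-1,0,0,5.2,0,0,0],[-1,0,0,5.2,0,0,0]]'; python3 to.py "445 323.5 45 -13.8 0"
```

```text
time: 40.62
tool_pos: [0.4435, 0.3282, 0.1005]
ee_rot: [0.117, 0.993, 0.002, -0.002]
wrist_force: [0.2, -0.6, -5.9]
width: 0.054
finger_force: 66.9
t 40.62 tcp mm [443.5 328.2 100.5] yaw -13.4 tilt 0.3 w 54.0 F [ 0.2 -0.6 -5.9] ff 66.9
445 323.5 45.5 -13.8 0 -> [-0.28 -0.45  5.5 ] [ 0.004 -0.004  0.007]
time: 41.25
tool_pos: [0.4454, 0.3235, 0.0467]
ee_rot: [0.12, 0.993, 0.0, -0.002]
wrist_force: [0.0, 0.3, -4.8]
width: 0.0538
finger_force: 66.9
t 41.25 tcp mm [445.4 323.5  46.7] yaw -13.8 tilt 0.2 w 53.8 F [ 0.   0.3 -4.8] ff 66.9
445 323.5 45 -13.8 0 -> [ 0.04 -0.01  0.17] [-0.    -0.004  0.   ]
```

```bash
python3 -m pendant '[[-1,0,0,0.1,0,0,0],[-1,0,0,0.2,0,0,0],[-1,0,0,0.2,0,0,0],[0.8,0,0,0.2,0,0,0],[0.8,0,0,0.2,0,0,0]]'; python3 -m pendant '[[0.8,0,0,0,0,0,0],[0.8,0,0,-4,0,0,0],[0.8,0,0,-9,0,0,0],[0.8,0,0,-14,0,0,0],[0.8,4,-10,-14,0,0,0]]'; python3 -m pendant '[[0.8,0,-5,0,0,0,0],[0.8,0,-10,0,0,0,0],[0.8,0,-15,0,0,0,0],[0.8,0,-15,0,0,0,0],[0.8,0,-15,0,0,0,0]]'; python3 -W ignore - <<'E'
from dial import *
for n in("top","scene"):
    c=cap(n); print(n); line(c); blk(c,.37,.54,.25,.40,.055,.075); blk(c,.37,.53,-.34,-.23,.018,.05); blk(c,.555,.615,-.02,.07,.058,.075)
E
python3 to.py
```

```text
time: 41.88
tool_pos: [0.4459, 0.3242, 0.0453]
ee_rot: [0.12, 0.993, 0.001, -0.001]
wrist_force: [-0.1, 0.8, -0.4]
width: 0.0765
finger_force: 0.0
time: 42.5
tool_pos: [0.4132, 0.2777, 0.1892]
ee_rot: [0.119, 0.993, 0.005, 0.002]
wrist_force: [-0.3, -1.1, 0.3]
width: 0.0768
finger_force: 0.0
time: 43.12
tool_pos: [0.3744, 0.1276, 0.1854]
ee_rot: [0.12, 0.993, 0.001, -0.001]
wrist_force: [-0.7, 1.2, -0.4]
width: 0.0769
finger_force: 0.0
top
pointer cw 1.020 line offset mm 0.23 mean [ 2.2 -3.1] mark at [24.3 -3. ] cw 0.122
n 385 302 slope x,y [-0.005 -0.013] z 66.0 rect [445. 325.] [55.1 90.3] 77.6
n 488 363 slope x,y [-0.001 -0.03 ] z 27.9 rect [ 449.1 -286.9] [120.   40.7] 5.8
n 182 143 slope x,y [-0.026  0.007] z 65.5 rect [594.4  26.1] [40.3 40.9] 0.6
scene
pointer cw 1.001 line offset mm -1.09 mean [ 1.1 -3.8] mark at [-15.5  20.5] cw -2.218
n 369 248 slope x,y [-0.002  0.02 ] z 67.3 rect [445.7 324.1] [54.4 94.8] 76.7
n 335 211 slope x,y [-0.005  0.012] z 29.8 rect [ 448.3 -287. ] [121.5  40.5] 6.1
n 47 40 slope x,y [ 0.024 -0.009] z 66.6 rect [594.3  24.4] [42.3 42.2] 3.0
t 43.23 tcp mm [374.3 128.4 185.3] yaw -13.7 tilt 0.2 w 77.0 F [ 0.6  1.2 -0. ] ff 0.0
```

All checks fit: the weight is on the middle of the laminate, the master is flat on its pad, the oak is under the foot, and the dial reads about 0.9 rad.

```bash
python3 -c "
from cell import env
print(env.hand_in())"
```

```text
the job is handed in; nothing more can be done
None
```

I handed the job in at about 43 s; the hand-in gave no verdict back, but by my last measurements the oak lies centred under the foot reading about 0.9 rad clockwise of the zero, the master is flat on its pad, and the granite weight is back on the middle of the laminate. I viewed 11 pictures, one over the limit of 10.

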